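Put the washing-up away on the pantry shelf

TASK

Put the washing-up away: take the bread board out of the drying rack and lean it, same edge down, back against the low white wall with its foot on the table in the gap, up against the back of the step so that it cannot slide out, and stand every ramekin upright and squarely along the middle of the narrow step in front of it. Pull the drawer well open, lay both ice cream scoops flat in it, and only then push it fully shut. Leave the jar, tin, coaster and pepper mill where they are.

Things in the scene. Friction and masses are not known exactly. Their poses are not given: they have to be found in the camera images.
- nook: Fixed fitting, 370 mm long (its y), place and yaw vary. Dark wooden step: 64 mm deep (x -32 to +32), 50 mm high, flat top. Then an open gap down to the table (x +32 to +87). Then the low white wall (x +87 to +105 mm), 115 mm high. Origin at table height under the middle of the step; x points from step to wall, z up.
- board: Wooden bread board, flat: 14 mm thick (its x), 170 mm wide (its y), 190 mm high (its z), 0.24 to 0.4 kg, standing on edge in the drying rack at the start. Its origin is the middle of its foot (the lower 170 mm edge, half way through the thickness); z points from foot to top edge.
- board_top (a point): Middle of the board's top edge, 190 mm from the foot.
- rack: Fixed light-wood drying rack, 100 x 190 mm base 12 mm thick, with two rails 50 mm high (above the table) either side of a 22 mm slot along its y, in which the board stands on the base. Origin: centre of its underside, z up. x is across the slot. Place and yaw vary.
- chest_drawer0 (a joint): Travel of the chest's one drawer in m: 0 is fully shut, it starts shut or ajar by up to 0.04, and pulls out to a stop at 0.19. Light sliding friction (about 1 N); it stays where it is left. The chest is a fixed low dark-wood box 270 mm deep, 260 mm wide, 90 mm high.
- drawer_in (a point): Point on the drawer's inner floor (22 mm above the table) at the middle of its front end; moves with it. x points into the chest (the way it shuts), y across, z up. Inside x 0 to 225 mm, y -109 to +109 mm, walls 46 mm high. Front panel x -22 to 0 mm, top 56 mm above the floor. The chest's front edge lies at x = travel - 6 mm: only what is in front of that is open from above.
- chest_drawer0_handle (a point): Middle of the drawer's brass bar handle: level, 11 mm thick, 120 mm long along the drawer's y, 35 mm in front of the front panel, 52 mm above the table.
- scoop1: Steel ice cream scoop lying flat, 178 mm long along its x, 0.1 to 0.2 kg: a handle 22 mm wide and 18 mm high from x = -88 to +35 mm, and a round bowl, 45 mm across and 26 mm high, open upward, centred at x = +66 mm. Origin: centre of its underside, z up. 
- scoop2: Steel ice cream scoop lying flat, 178 mm long along its x, 0.1 to 0.2 kg: a handle 22 mm wide and 18 mm high from x = -88 to +35 mm, and a round bowl, 45 mm across and 26 mm high, open upward, centred at x = +66 mm. Origin: centre of its underside, z up. 
- ramekin1: Grey ceramic ramekin, open round dish 62 mm across, 45 mm high, straight sides 4 mm thick, standing upright on the table at the start, about 0.12 kg. Origin: centre of its underside, z up. May be absent (None) from the start.
- ramekin2: Grey ceramic ramekin, open round dish 62 mm across, 45 mm high, straight sides 4 mm thick, standing upright on the table at the start, about 0.12 kg. Origin: centre of its underside, z up. May be absent (None) from the start.
- ramekin3: Grey ceramic ramekin, open round dish 62 mm across, 45 mm high, straight sides 4 mm thick, standing upright on the table at the start, about 0.12 kg. Origin: centre of its underside, z up. May be absent (None) from the start.
- ramekin4: Grey ceramic ramekin, open round dish 62 mm across, 45 mm high, straight sides 4 mm thick, standing upright on the table at the start, about 0.12 kg. Origin: centre of its underside, z up. May be absent (None) from the start.
- jar: Bystander: glass storage jar with brass lid, 60 mm across, 100 mm high, somewhere among the ramekins. Origin: centre of its underside, z up. 
- tin: Bystander: tin can 66 mm across, 90 mm high. Origin: centre of its underside, z up. 
- coaster: Bystander: round bamboo coaster, 96 mm across, 8 mm thick, lying flat on top of the drawer chest. Origin: centre of its underside, z up. 
- mill: Bystander: dark wooden pepper mill, 56 mm across, 150 mm high. Origin: centre of its underside, z up. 

How it is judged:
On the way, in this order (a step that is already met when the one before it is completed fails the run):
1. both scoops lie down in the drawer while it is still open (x of scoop1 in the frame of drawer_in between -0.01 and 0.235 m and y of scoop1 in the frame of drawer_in between -0.115 and 0.115 m and z of scoop1 in the frame of drawer_in between -0.015 and 0.035 m and x of scoop2 in the frame of drawer_in between -0.01 and 0.235 m and y of scoop2 in the frame of drawer_in between -0.115 and 0.115 m and z of scoop2 in the frame of drawer_in between -0.015 and 0.035 m and value of joint chest_drawer0 above 0.08 m), for 0.2 s.
2. the drawer is pushed fully shut with the scoops inside (x of scoop1 in the frame of drawer_in between -0.01 and 0.235 m and y of scoop1 in the frame of drawer_in between -0.115 and 0.115 m and z of scoop1 in the frame of drawer_in between -0.015 and 0.035 m and x of scoop2 in the frame of drawer_in between -0.01 and 0.235 m and y of scoop2 in the frame of drawer_in between -0.115 and 0.115 m and z of scoop2 in the frame of drawer_in between -0.015 and 0.035 m and value of joint chest_drawer0 below 0.01 m), for 0.2 s.
At the end, for the whole second after the job is handed in: Board foot down in the gap, leaning 11 to 24 degrees onto the low wall, still. Each ramekin present upright (6 degrees) on the step, centre within 18 mm of its midline, still. Both scoops in the drawer, undersides under 35 mm above its floor; drawer within 10 mm of shut. Bystanders within 30 mm (all of step 2 and x of board in the frame of nook between 0.03 and 0.07 m and y of board in the frame of nook between -0.13 and 0.13 m and z of board in the frame of nook between -0.005 and 0.015 m and x of board_top in the frame of nook between 0.075 and 0.16 m and angle between board's own z axis and vertical between 0.2 and 0.42 rad and linear speed of each of board, ramekin1, ramekin2, ramekin3, ramekin4 below 0.02 m/s and contact force between board and nook above 0.1 N and x of ramekin1 in the frame of nook between -0.018 and 0.018 m and y of ramekin1 in the frame of nook between -0.175 and 0.175 m and z of ramekin1 in the frame of nook between 0.044 and 0.057 m and angle between each of ramekin1, ramekin2, ramekin3, ramekin4's own z axis and vertical below 0.1 rad and x of ramekin2 in the frame of nook between -0.018 and 0.018 m and y of ramekin2 in the frame of nook between -0.175 and 0.175 m and z of ramekin2 in the frame of nook between 0.044 and 0.057 m and x of ramekin3 in the frame of nook between -0.018 and 0.018 m and y of ramekin3 in the frame of nook between -0.175 and 0.175 m and z of ramekin3 in the frame of nook between 0.044 and 0.057 m and x of ramekin4 in the frame of nook between -0.018 and 0.018 m and y of ramekin4 in the frame of nook between -0.175 and 0.175 m and z of ramekin4 in the frame of nook between 0.044 and 0.057 m); the robot touches nothing.
It fails at once if the jar is moved more than 30 mm or tipped (distance of jar from where it was at the start of the episode above 0.03 m or angle between jar's own z axis and vertical above 0.5 rad).
It fails at once if the tin is moved more than 30 mm or tipped (distance of tin from where it was at the start of the episode above 0.03 m or angle between tin's own z axis and vertical above 0.5 rad).
It fails at once if the coaster is moved more than 30 mm or tipped (distance of coaster from where it was at the start of the episode above 0.03 m or angle between coaster's own z axis and vertical above 0.5 rad).
It fails at once if the pepper mill is moved more than 30 mm or tipped (distance of mill from where it was at the start of the episode above 0.03 m or angle between mill's own z axis and vertical above 0.5 rad).
Of ramekin1, ramekin2, ramekin3, ramekin4 only 2 to 4 are there at a start; the rules pass over those that are not, and their reading is None.
At some moment in a run one of scoop1, scoop2 may be knocked a few centimetres aside while the robot is not near it.
It also fails if it takes over 210 s, if anything falls off the work surface, if the arm or the gripper's body presses on something with over 40 N, if the wrist force passes 120 N, or if a joint passes its speed limit or range.

ROBOT

A 6-joint arm with a two-finger parallel gripper is mounted at the origin on the work surface. World frame = base frame: x ahead of the robot, y to its left, z up, the work surface at z = 0. Lengths are in m, angles in rad, forces in N, time in s.
With the tool pointing down it reaches from about 0.375 to 0.9 m from the base axis. Payload 3.1 kg.
Tool frame: the origin (TCP) lies at the very end of the fingers, on their centre line; the grasp point (between the pads) lies 19 mm behind it; z points along the fingers, y is the line along which they close (so a half turn about z gives the same grasp; the last joint's range is limited). The gripper opens to 85 mm and grips with 20 to 120 N. Pads are 22 mm wide; open, the fingers measure 114 mm over their backs; the gripper's body (76 mm by 85 mm) begins 54 mm behind the grasp point. The pads swing forward as they close: fully open they stand 13 mm farther back than shut.
Start: joints at [-1.333, 0.527, 1.433, -0, 1.181, -0.178], TCP at [0.252, -0.572, 0.231] pointing down, gripper open.
Joint ranges: [-3.08, 3.08], [-0.75, 2.2], [0.22, 2.44], [-1.43, 4.57], [0, 2.65], [-2.85, 2.85]. Speed limits (rad/s): [2.79, 2.79, 3.14, 3.14, 3.14, 3.14].

INTERFACE

Orientations are given as a unit quaternion [x, y, z, w].
In Python, from station import sense, snapshot, camera_params, sign_off gives the robot as it stands.
- The arm moves only by the shell command python3 -m handwheel 'ROWS' [OPENING] [FORCE]. ROWS is JSON, a list that holds one entry, the list of rows, each a list of 4 numbers: the shift along the tool's x, y, z in units of 25 mm (1.0 is 25 mm), then the turn about the tool's z in units of 6 degrees (1.0 is 6 degrees). A call has 1 to 20 rows; each row shifts and turns the commanded pose from where the row before left it, along the tool's axes as they then stand; what a row does not reach is not made up. A row lasts 1/8 s, in which the tool goes at most 62.5 mm and 10.7 degrees, less where a joint would pass 70% of its speed; a pose out of reach is approached as far as the arm can. A call is refused whole if a number of a shift passes 1 or a number of a turn 1, either way. A call with a gripper value outside its range is refused whole. OPENING is the finger opening in mm, from 0 to 85.4, set as the call begins (- or left out, the last holds). The fingers move at their own pace and stop on an object; FORCE is the grip in N (left out, the last holds). Time passes only in rows, so rows that do not move let the fingers close. It gives the time, the measured TCP pose, the force, the opening and the grip force at its end, in the units of the state.
- sense(): the state, without advancing time (a new reading comes with each control period).
- snapshot(name): name is "side" or "top" or "wrist"; returns (picture, depth): 400x640x3 uint8, red, green, blue; 400x640 float32, m along the optical axis (not along the pixel's ray), 0 where there is no reading.
- camera_params(name): a dict with "mtx" (3x3 intrinsics, pixels), "extrinsics" (4x4, takes a point from camera to world coordinates); the wrist camera has in their place "hand_eye" (4x4, takes a point from camera to tool coordinates, whose origin is the TCP and whose axes are the flange's). Camera axes: x right, y up, looking along -z (the intrinsics and any distortion apply to the point x, -y, -z); pixel columns grow to the right and rows downward; lengths in m; the calibration is good to about 2 mm. A picture is of the moment at which its call begins: read the wrist's pose just before it. camera_params takes no time and is no camera call.
- sign_off(): hands the job in; it is judged then, once.
The state is a dict: "t": time; "q": joint angles; "qd": joint speeds; "tau": joint torques, N m; "tcp_pos": TCP position; "tool_rot": TCP orientation; "force": force on the tool from outside, world axes, zero at the start; "ft_torque": the same for the moment, N m; "finger_gap": opening from 0.0 (shut) to 1.0 (fully open); "gripper_force": force on a finger pad.
Only numpy, scipy, OpenCV 4.12 (cv2) and the standard library are available. Lean on these libraries where they do the work, as an engineer would, in place of code of your own. Each camera call takes 0.05 s, during which the arm holds its last target. There are 200 camera calls.

## Working session

There is one attempt and no reset: what is moved stays moved. The work goes in short steps, Python scripts to look and compute and a shell command to move; the robot and the scene stay as the last step left them, time stands still between calls to the robot, and variables do not carry over. Pictures are saved under pics/ and viewed, at most 14 in all, crops included, and the job is handed in when it is done.

```bash
mkdir -p pics; ls
cat > h.py <<'E'
import numpy as np, cv2
from station import sense, snapshot, camera_params
def save(n,img): cv2.imwrite('pics/'+n+'.png',img[:,:,::-1])
def cam(name,s=None):
    p=camera_params(name); K=np.array(p['mtx'])
    if 'extrinsics' in p: T=np.array(p['extrinsics'])
    else:
        from scipy.spatial.transform import Rotation as R
        s=s or sense(); T=np.eye(4);T[:3,:3]=R.from_quat(s['tool_rot']).as_matrix();T[:3,3]=s['tcp_pos'];T=T@np.array(p['hand_eye'])
    return K,T,p
def pts(depth,K,T):
    v,u=np.mgrid[:depth.shape[0],:depth.shape[1]]
    X=np.stack([(u-K[0,2])/K[0,0]*depth,-(v-K[1,2])/K[1,1]*depth,-depth,np.ones_like(depth)],-1)
    P=X@T.T
    P[depth<=0]=np.nan
    return P[...,:3]
def ray(px,K,T,z):
    d=T[:3,:3]@np.array([(px[0]-K[0,2])/K[0,0],-(px[1]-K[1,2])/K[1,1],-1]);o=T[:3,3]
    return o+d*(z-o[2])/d[2]
E
python3 - <<'E'
from h import *
print(sense())
for n in('side','top','wrist'):
    K,T,p=cam(n);i,d=snapshot(n);save(n+'0',i);np.savez(''+n+'0.npz',i=i,d=d)
    print(n,{k:np.round(v,3).tolist() if not isinstance(v,str) else v for k,v in p.items()},(d>0).mean())
E
```

```text
pics
{'t': 0.0, 'q': array([-1.33350245e+00,  5.28470167e-01,  1.43391766e+00,  1.62241849e-05,
        1.18138691e+00, -1.78510721e-01]), 'qd': array([ 0.00047937, -0.00024359,  0.00048527, -0.00173611,  0.00061274,
        0.00143675]), 'tau': array([ 3.35192526e-04, -4.42343867e+01, -1.78023523e+01, -2.32829025e-04,
        8.56814731e-03, -7.31183945e-06]), 'tcp_pos': array([ 0.25230677, -0.57102254,  0.23032627]), 'tool_rot': array([ 9.78466104e-01,  2.06404683e-01, -2.45645850e-05, -1.09078844e-03]), 'force': array([ 0.02734859, -0.85361114, -0.39102547]), 'ft_torque': array([ 0.0478131 , -0.01942935,  0.00519229]), 'gripper_force': 0.0, 'finger_gap': 1.003275008421961}
side {'mtx': [[380.769, 0.0, 318.746], [0.0, 380.769, 194.65], [0.0, 0.0, 1.0]], 'extrinsics': [[-0.682, 0.463, -0.566, -0.114], [-0.731, -0.429, 0.53, 0.629], [0.002, 0.775, 0.631, 0.855], [0.0, 0.0, 0.0, 1.0]]} 0.99600390625
top {'mtx': [[490.416, 0.0, 314.242], [0.0, 490.416, 202.889], [0.0, 0.0, 1.0]], 'extrinsics': [[-0.023, 0.997, -0.075, 0.405], [-1.0, -0.022, 0.006, 0.031], [0.005, 0.075, 0.997, 1.674], [0.0, 0.0, 0.0, 1.0]]} 0.99603515625
wrist {'mtx': [[318.458, 0.0, 314.544], [0.0, 318.458, 198.365], [0.0, 0.0, 1.0]], 'hand_eye': [[-0.001, 0.95, 0.312, 0.081], [1.0, 0.001, 0.0, -0.001], [-0.0, 0.312, -0.95, -0.142], [0.0, 0.0, 0.0, 1.0]]} 0.9961484375
```

View pics/side0.png

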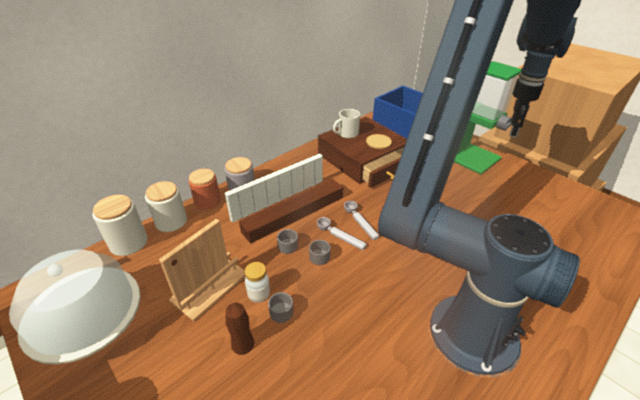

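View pics/top0.png

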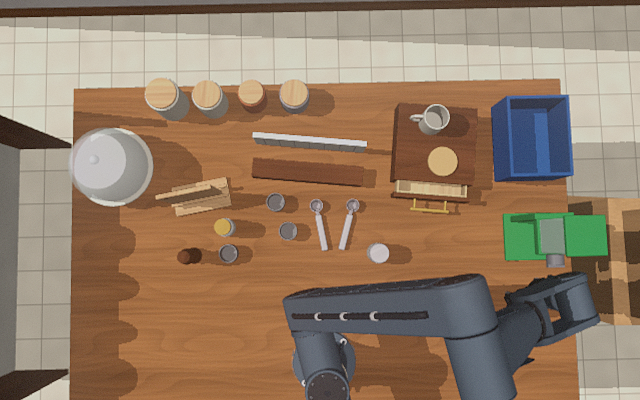

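Top view: board and rack at about (205,195), step (307,172), wall (310,142), and the drawer ajar with its handle at (430,210). The ramekins are at (276,202), (288,231) and (228,254). The scoop bowls are at (316,205) and (352,205). The jar is at (224,228), mill (190,256), tin (378,253) and coaster (442,161). The side view agrees and also shows three ramekins.

```bash
cat > m.py <<'E'
from h import *
def load(n):
    z=np.load(n+'0.npz');K,T,_=cam(n);return z['i'],pts(z['d'],K,T)
def rect(P):
    (c,s,a)=cv2.minAreaRect((P[:,:2]*1000).astype(np.float32)); return np.round(c).tolist(),np.round(s).tolist(),round(a,1)
def inbox(P,x0,x1,y0,y1,z0,z1):
    m=(P[...,0]>x0)&(P[...,0]<x1)&(P[...,1]>y0)&(P[...,1]<y1)&(P[...,2]>z0)&(P[...,2]<z1);return m
E
python3 - <<'E'
from m import *
it,Pt=load('top'); is_,Ps=load('side')
print('table z',np.nanmedian(Pt[285:300,100:250,2]),np.nanmedian(Ps[340:380,300:400,2]))
rois=dict(ram1=(262,192,290,213),ram2=(279,221,299,242),ram3=(217,243,240,265),jar=(212,217,236,238),mill=(175,246,204,266),tin=(365,241,392,266),sc1=(308,197,330,252),sc2=(338,197,362,252),step=(246,155,375,190),wall=(246,128,375,153),rack=(150,175,236,218),chest=(388,98,480,212),handle=(405,198,455,216),coaster=(425,145,462,177))
for n,(a,b,c,d) in rois.items():
    P=Pt[b:d,a:c].reshape(-1,3);P=P[P[:,2]>0.007]
    zt=np.percentile(P[:,2],[5,50,95,99])
    print(n,'N',len(P),'z',np.round(zt*1000),'rect',rect(P),'mean',np.round(P.mean(0)*1000))
    # side view points in that xy area
    lo,hi=P.min(0)-.01,P.max(0)+.01
    m=inbox(Ps,lo[0],hi[0],lo[1],hi[1],.007,.3);Q=Ps[m]
    if len(Q): print('    side',len(Q),np.round(np.percentile(Q[:,2],[50,95,99])*1000),rect(Q))
# bigger crop
cr=cv2.resize(it[95:270,150:480],None,fx=2.4,fy=2.4,interpolation=cv2.INTER_CUBIC);save('topcrop',cr)
E
```

```text
table z 0.0013487979797245364 3.43851936949191e-05
ram1 N 199 z [ 8. 15. 49. 53.] rect ([535.0, 151.0], [90.0, 68.0], 84.7) mean [536. 151.  24.]
    side 390 [29. 46. 47.] ([533.0, 153.0], [61.0, 62.0], 84.6)
ram2 N 198 z [ 7. 13. 48. 53.] rect ([436.0, 110.0], [64.0, 68.0], 88.8) mean [438. 110.  23.]
    side 406 [30. 46. 47.] ([436.0, 112.0], [59.0, 65.0], 47.0)
ram3 N 237 z [ 7. 17. 51. 53.] rect ([365.0, 315.0], [74.0, 64.0], 89.5) mean [367. 312.  25.]
    side 515 [29. 46. 47.] ([367.0, 311.0], [61.0, 61.0], 63.0)
jar N 336 z [ 12.  98. 107. 109.] rect ([456.0, 326.0], [79.0, 64.0], 88.7) mean [453. 312.  84.]
    side 808 [ 74. 101. 102.] ([451.0, 321.0], [57.0, 57.0], 2.6)
mill N 348 z [  9. 122. 149. 153.] rect ([361.0, 447.0], [95.0, 64.0], 88.7) mean [364. 424.  99.]
    side 1034 [101. 146. 149.] ([357.0, 435.0], [46.0, 47.0], 21.5)
tin N 377 z [26. 89. 96. 99.] rect ([355.0, -192.0], [88.0, 81.0], 88.1) mean [ 359. -181.   81.]
sc1 N 389 z [ 7. 17. 27. 30.] rect ([458.0, 7.0], [71.0, 183.0], 88.8) mean [458.   4.  17.]
    side 396 [17. 26. 28.] ([455.0, 9.0], [177.0, 
[... 502 characters left out ...]
.3)
rack N 1906 z [  8.  21. 204. 207.] rect ([563.0, 435.0], [290.0, 144.0], 88.7) mean [557. 405.  67.]
    side 5280 [ 92. 200. 203.] ([559.0, 451.0], [300.0, 135.0], 80.6)
chest N 8068 z [ 21.  90. 123. 173.] rect ([688.0, -394.0], [316.0, 397.0], 87.9) mean [ 679. -373.   84.]
    side 4318 [ 89. 155. 172.] ([663.0, -376.0], [268.0, 352.0], 83.8)
handle N 327 z [ 8. 56. 80. 83.] rect ([510.0, -370.0], [164.0, 54.0], 88.7) mean [ 512. -369.   53.]
    side 283 [58. 79. 80.] ([537.0, -333.0], [52.0, 103.0], 20.5)
coaster N 1180 z [ 86.  95. 103. 106.] rect ([653.0, -403.0], [122.0, 104.0], 88.5) mean [ 652. -401.   95.]
    side 878 [ 90. 100. 101.] ([653.0, -403.0], [144.0, 125.0], 90.0)
```

View pics/topcrop.png

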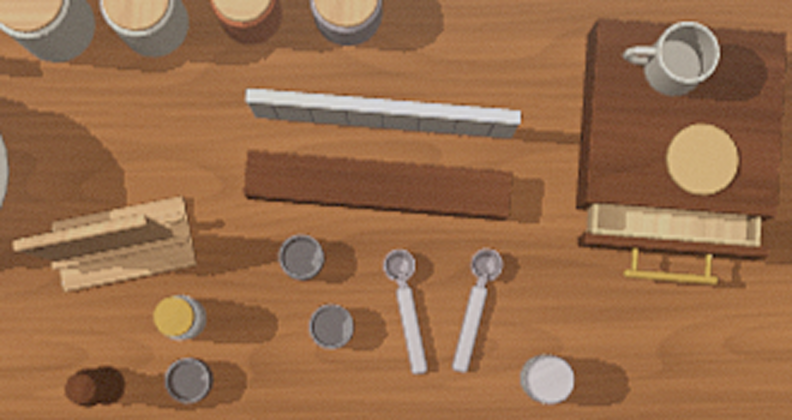

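The crop confirms three ramekins, and the drawer is ajar by a few cm with its handle at crop (670,275). The scoop bowls face +x. Next: precise fits for the nook, board, chest and scoops.

Run:
```python
from m import *
it,Pt=load('top'); is_,Ps=load('side')
def rep(n,I,P,b,col=None):
    m=inbox(P,*b)
    if col is not None:
        h=cv2.cvtColor(I,cv2.COLOR_RGB2HSV); m&=cv2.inRange(h,np.array(col[0]),np.array(col[1]))>0
    m=cv2.morphologyEx(m.astype(np.uint8),cv2.MORPH_OPEN,np.ones((2,2)))>0
    Q=P[m]
    if len(Q)<5: print(n,len(Q));return
    c,s,a=rect(Q); d=Q[:,:2]-Q[:,:2].mean(0); u=np.linalg.svd(d,full_matrices=False)[2][0]
    print(n,len(Q),'z',np.round(np.percentile(Q[:,2],[5,50,95])*1000),c,s,a,'axis',round(np.degrees(np.arctan2(u[1],u[0]))%180,1),'mean',np.round(Q.mean(0)*1000))
for nm,I,P in(('top',it,Pt),('side',is_,Ps)):
    print(nm)
    rep('board top',I,P,(.45,.7,.3,.6,.194,.22))
    rep('board face',I,P,(.45,.7,.3,.6,.075,.22))
    rep('rails',I,P,(.45,.7,.3,.6,.043,.058))
    rep('step top',I,P,(.57,.69,-.17,.25,.044,.058))
    rep('wall top',I,P,(.68,.80,-.2,.27,.108,.125))
    rep('chest top',I,P,(.5,.9,-.6,-.1,.084,.098))
    rep('panel top',I,P,(.48,.60,-.6,-.2,.070,.0845))
    rep('handle',I,P,(.45,.56,-.5,-.25,.035,.066),((18,90,90),(32,255,255)))
    rep('tin',I,P,(.28,.42,-.28,-.12,.08,.12))
    rep('sc1',I,P,(.33,.6,-.045,.055,.012,.04))
    rep('sc2',I,P,(.33,.6,-.15,-.045,.012,.04))
    rep('sc1 bowl',I,P,(.5,.6,-.045,.055,.012,.04))
    rep('sc2 bowl',I,P,(.5,.6,-.15,-.045,.012,.04))
    rep('coaster',I,P,(.5,.8,-.5,-.3,.095,.105))
```

```text
topTraceback (most recent call last):
  File "<stdin>", line 14, in <module>
  File "<stdin>", line 10, in rep
    u, s, vh = gufunc(a, signature=signature)
               ~~~~~~^^^^^^^^^^^^^^^^^^^^^^^^
    raise LinAlgError("SVD did not converge")
numpy.linalg.LinAlgError: SVD did not converge
```

```bash
cat > f.py <<'E'
from m import *
def rep(n,I,P,b,col=None):
    m=inbox(P,*b)
    if col is not None:
        h=cv2.cvtColor(I,cv2.COLOR_RGB2HSV); m&=cv2.inRange(h,np.array(col[0]),np.array(col[1]))>0
    m=(cv2.morphologyEx(m.astype(np.uint8),cv2.MORPH_OPEN,np.ones((2,2)),borderType=cv2.BORDER_REPLICATE)>0)&m
    Q=P[m]
    if len(Q)<5: print(n,len(Q));return
    c,s,a=rect(Q); d=Q[:,:2]-Q[:,:2].mean(0); u=np.linalg.svd(d,full_matrices=False)[2][0]
    print(n,len(Q),'z',np.round(np.percentile(Q[:,2],[5,50,95])*1000),c,s,a,'axis',round(np.degrees(np.arctan2(u[1],u[0]))%180,1),'mean',np.round(Q.mean(0)*1000))
    return Q
E
python3 - <<'E'
from f import *
it,Pt=load('top'); is_,Ps=load('side')
for nm,I,P in(('top',it,Pt),('side',is_,Ps)):
    print(nm)
    rep('board top',I,P,(.45,.7,.3,.6,.194,.22))
    rep('board face',I,P,(.45,.7,.3,.6,.075,.22))
    rep('rails',I,P,(.45,.7,.3,.6,.043,.058))
    rep('step top',I,P,(.57,.69,-.17,.25,.044,.058))
    rep('wall top',I,P,(.68,.80,-.2,.27,.108,.125))
    rep('chest top',I,P,(.5,.9,-.6,-.1,.084,.098))
    rep('panel top',I,P,(.48,.60,-.6,-.2,.070,.0845))
    rep('handle',I,P,(.45,.56,-.5,-.25,.035,.066),((18,90,90),(32,255,255)))
    rep('tin',I,P,(.28,.42,-.28,-.12,.08,.12))
    rep('sc1',I,P,(.33,.6,-.045,.055,.012,.04))
    rep('sc2',I,P,(.33,.6,-.15,-.045,.012,.04))
    rep('sc1 bowl',I,P,(.5,.6,-.045,.055,.012,.04))
    rep('sc2 bowl',I,P,(.5,.6,-.15,-.045,.012,.04))
    rep('coaster',I,P,(.5,.8,-.5,-.3,.095,.105))
E
```

```text
top
board top 205 z [197. 202. 208.] [558.0, 414.0] [11.0, 165.0] 10.4 axis 100.4 mean [558. 413. 202.]
board face 1324 z [ 86. 150. 204.] [572.0, 450.0] [371.0, 117.0] 63.7 axis 61.2 mean [596. 497. 147.]
rails 125 z [45. 50. 56.] [560.0, 401.0] [38.0, 185.0] 10.4 axis 105.7 mean [552. 387.  50.]
step top 1719 z [46. 51. 56.] [633.0, 40.0] [367.0, 62.0] 84.0 axis 83.9 mean [633.  42.  51.]
wall top 534 z [110. 116. 121.] [728.0, 30.0] [363.0, 17.0] 84.0 axis 84.1 mean [728.  32. 115.]
chest top 4055 z [86. 91. 96.] [705.0, -430.0] [355.0, 253.0] 84.4 axis 96.5 mean [ 704. -382.   91.]
panel top 275 z [72. 78. 83.] [538.0, -366.0] [251.0, 16.0] 84.1 axis 84.4 mean [ 536. -367.   77.]
handle 97 z [50. 56. 64.] [507.0, -364.0] [124.0, 36.0] 83.2 axis 83.6 mean [ 497. -360.   57.]
tin 265 z [84. 90. 96.] [358.0, -187.0] [55.0, 59.0] 21.4 axis 143.9 mean [ 358. -186.   90.]
sc1 196 z [13. 19. 26.] [454.0, 7.0] [171.0, 37.0] 6.5 axis 9.2 mean [442.  -1.  19.]
sc2 204 z [14. 20. 26.] [477.0, -102.0] [40.0, 218.0] 78.8 axis 162.9 mean [444. -90.  20.]
sc1 bowl 21 z [13. 20. 28.] [520.0, 14.
[... 816 characters left out ...]
 89.6 mean [ 691. -359.   90.]
panel top 101 z [71. 76. 80.] [560.0, -331.0] [186.0, 60.0] 84.1 axis 81.6 mean [ 542. -302.   76.]
handle 17 z [49. 55. 59.] [515.0, -307.0] [11.0, 49.0] 63.8 axis 152.9 mean [ 513. -306.   54.]
tin 0
sc1 329 z [13. 18. 28.] [486.0, 4.0] [74.0, 230.0] 83.8 axis 178.3 mean [474.   1.  18.]
sc2 351 z [13. 18. 30.] [484.0, -96.0] [224.0, 87.0] 2.2 axis 172.7 mean [489. -88.  19.]
sc1 bowl 119 z [13. 20. 31.] [556.0, 6.0] [55.0, 114.0] 62.5 axis 154.1 mean [557.  -1.  21.]
sc2 bowl 155 z [13. 21. 32.] [548.0, -88.0] [88.0, 90.0] 83.5 axis 24.1 mean [565. -99.  21.]
coaster 247 z [ 96.  98. 101.] [680.0, -361.0] [182.0, 93.0] 45.9 axis 29.3 mean [ 653. -391.   98.]
```

```bash
cat > go.py <<'E'
import sys, numpy as np
from station import sense
from scipy.spatial.transform import Rotation as R
# usage: go.py x y z phi(deg or -): prints turn units then tool-axis shift units (after turn)
s=sense(); M=R.from_quat(s['tool_rot']).as_matrix(); phi=np.degrees(np.arctan2(M[1,0],M[0,0]))
p=s['tcp_pos']; print('now',np.round(p*1000,1),'phi',round(phi,1),'tilt',round(np.degrees(np.arccos(-M[2,2])),2),'q1,6',np.round(np.degrees(s['q'][[0,5]])),'t',round(s['t'],1),'F',np.round(s['force'],1),'gap',round(s['finger_gap']*85.4,1),round(s['gripper_force'],1))
for a in sys.argv[1:]:
    v=a.split(','); f=phi if v[3]=='-' else float(v[3])
    d=np.array(v[:3],float)/1000-p; p=p+d; t=-((f-phi+180)%360-180)/6; phi=f
    c,k=np.cos(np.radians(f)),np.sin(np.radians(f))
    print('turn',round(t,2),'then x,y,z',np.round([ (d[0]*c+d[1]*k)/.025,(d[0]*k-d[1]*c)/.025,-d[2]/.025],2))
E
python3 go.py 493,-361,160,84 493,-361,35,84
python3 - <<'E'
from f import *
it,Pt=load('top')
Q=rep('handle',it,Pt,(.45,.56,-.5,-.25,.04,.07),((18,90,90),(32,255,255)))
u=np.radians(-5.9);x=Q[:,:2]@[np.cos(u),np.sin(u)];y=Q[:,:2]@[-np.sin(u),np.cos(u)]
o=np.array([np.cos(u),np.sin(u)])
print(np.histogram(x*1000,bins=12)); b=x<np.min(x)+.018
print('bar',Q[b].mean(0), 'yrange',y[b].min(),y[b].max(),'centre y',(y[b].min()+y[b].max())/2, 'x',x[b].mean())
E
```

```text
now [ 252.3 -571.2  230.5] phi 23.8 tilt 0.1 q1,6 [-76. -10.] t 0.1 F [ 0.2 -0.4 -0.4] gap 85.4 0.0
turn -10.03 then x,y,z [9.37 8.69 2.82]
turn -0.0 then x,y,z [0. 0. 5.]
handle 98 z [50. 56. 64.] [507.0, -364.0] [124.0, 36.0] 83.2 axis 83.6 mean [ 497. -360.   56.]
(array([38, 35,  6,  3,  2,  2,  2,  2,  2,  1,  2,  3]), array([524.73794101, 527.71685303, 530.69576505, 533.67467707,
       536.65358909, 539.63250111, 542.61141313, 545.59032515,
       548.56923717, 551.54814919, 554.52706121, 557.50597323,
       560.48488525]))
bar [ 0.49441937 -0.35929374  0.05671945] yrange -0.3718312692373343 -0.2476487324336807 centre y -0.3097400008355075 x 0.5287330529460632
```

```bash
python3 -m handwheel '[[[0,0,0.1,-1],[0,0,0.1,-1],[0,0,0.1,-1],[0,0,0.1,-1],[0,0,0.1,-1],[0,0,0.1,-1],[0,0,0.1,-1],[0,0,0.1,-1],[0,0,0.1,-1],[0,0,0.1,-1],[1,0.9,0.1,0],[1,0.9,0.1,0],[1,0.9,0.1,0],[1,0.9,0.1,0],[1,0.9,0.1,0],[1,0.9,0.1,0],[1,0.9,0.1,0],[1,0.9,0.1,0],[1,0.9,0.1,0]]]' 30; python3 -m handwheel '[[[0.3,0.6,0.5,0],[0,0,0,0]]]'; python3 go.py 494,-361,160,84.1 494,-361,35,84.1
python3 - <<'E'
from h import *
i,d=snapshot('wrist');save('w1',i)
E
```

```text
t: 2.52
tcp_pos: [0.4786, -0.3689, 0.1834]
tool_rot: [0.744, 0.668, -0.0, -0.0]
force: [-0.7, 0.1, 0.2]
finger_gap: 0.353
gripper_force: 0.0
t: 2.78
tcp_pos: [0.4938, -0.3633, 0.1697]
tool_rot: [0.744, 0.669, -0.0, -0.001]
force: [-0.0, -0.6, -0.3]
finger_gap: 0.353
gripper_force: 0.0
now [ 493.8 -363.3  169.7] phi 83.9 tilt 0.15 q1,6 [-47. -41.] t 2.8 F [-0.  -0.6 -0.3] gap 30.1 0.0
turn -0.03 then x,y,z [0.09 0.   0.39]
turn -0.0 then x,y,z [0. 0. 5.]
```

View pics/w1.png

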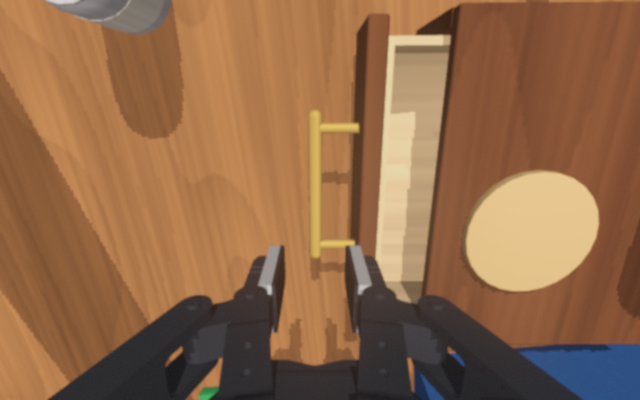

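The wrist view shows the brass bar centred between the fingers at column 315, spanning rows 110–258. I'll check its centre and height by ray casting, then go down.

```bash
python3 - <<'E'
from h import *
K,T,_=cam('wrist');i,d=snapshot('wrist');P=pts(d,K,T)
for z in(.055,): print(ray((316,112),K,T,z),ray((316,256),K,T,z))
print(P[150,315],P[200,315],P[180,378])
E
python3 -m handwheel '[[[0.1,0,0.4,0],[0,0,1,0],[0,0,1,0],[0,0,1,0],[0,0,1,0],[0,0,0.5,0],[0,0,0.3,0],[0,0,0,0]]]' 27; python3 go.py 494,-361,35,84.1
```

```text
[ 0.50179377 -0.29656101  0.055     ] [ 0.48840956 -0.42128901  0.055     ]
[ 0.4978765  -0.32554141  0.05766314] [ 0.49327485 -0.3680047   0.05592591] [ 0.54349308 -0.35032763  0.07670277]
t: 3.88
tcp_pos: [0.4939, -0.3617, 0.0412]
tool_rot: [0.744, 0.668, 0.0, -0.0]
force: [-0.7, 0.4, 0.5]
finger_gap: 0.318
gripper_force: 0.0
now [ 493.9 -361.7   41.2] phi 83.8 tilt 0.01 q1,6 [-47. -40.] t 3.9 F [-0.7  0.4  0.5] gap 27.2 0.0
turn -0.05 then x,y,z [0.03 0.   0.25]
```

```bash
python3 -m handwheel '[[[0,0,0.2,0],[0,0,0,0],[0,0,0,0],[0,0,0,0],[0,0,0,0],[0,-0.3,0,0],[0,-0.5,0,0],[0,-0.5,0,0],[0,-0.5,0,0],[0,-0.5,0,0],[0,-0.5,0,0],[0,-0.5,0,0],[0,-0.5,0,0],[0,-0.5,0,0],[0,-0.5,0,0],[0,-0.5,0,0],[0,-0.2,0,0],[0,0,0,0]]]' 0 40; python3 -m handwheel '[[[0,0,0,0],[0,0,0,0],[0,0,-0.5,0],[0,0,-1,0],[0,0,-1,0],[0,0,-1,0],[0,0,-1,0],[0,0,-1,0]]]' 27; python3 go.py 455,-90,100,0
python3 - <<'E'
from f import *
K,T,_=cam('top');i,d=snapshot('top');save('top1',cv2.resize(i[95:290,250:480],None,fx=3,fy=3));P=pts(d,K,T)
rep('panel top',i,P,(.30,.50,-.6,-.2,.070,.0845))
w=inbox(P,.28,.60,-.17,.06,.012,.04).astype(np.uint8)
n,l,st,c=cv2.connectedComponentsWithStats(w)
for k in range(1,n):
    if st[k,4]>60:
        Q=P[l==k];hd=Q[Q[:,0]<.48];d_=hd[:,:2]-hd[:,:2].mean(0);u=np.linalg.svd(d_,full_matrices=False)[2][0]
        print(st[k],rect(Q),'handle axis',np.degrees(np.arctan2(u[1],u[0])),'hmean',hd.mean(0))
E
```

```text
t: 6.12
tcp_pos: [0.3575, -0.3483, 0.0376]
tool_rot: [0.744, 0.668, -0.001, 0.002]
force: [-1.8, -1.1, 8.2]
finger_gap: 0.109
gripper_force: 39.8
t: 7.12
tcp_pos: [0.3572, -0.3463, 0.1752]
tool_rot: [0.744, 0.668, 0.0, 0.0]
force: [0.6, -0.7, -0.1]
finger_gap: 0.317
gripper_force: 0.0
now [ 357.2 -346.3  175.2] phi 83.8 tilt 0.0 q1,6 [-57. -51.] t 7.1 F [ 0.6 -0.7 -0.1] gap 27.1 0.0
turn 13.97 then x,y,z [  3.91 -10.25   3.01]
panel top 150 z [73. 78. 83.] [406.0, -298.0] [144.0, 15.0] 82.7 axis 84.2 mean [ 406. -294.   78.]
[310 197  18  53 299] ([460.0, 8.0], [179.0, 42.0], 5.7) handle axis -169.88095407373356 hmean [ 0.4260588  -0.00231644  0.0184973 ]
[339 198  21  52 292] ([456.0, -96.0], [42.0, 175.0], 78.3) handle axis 164.13478096221877 hmean [ 0.42635001 -0.08169084  0.01897117]
```

View pics/top1.png

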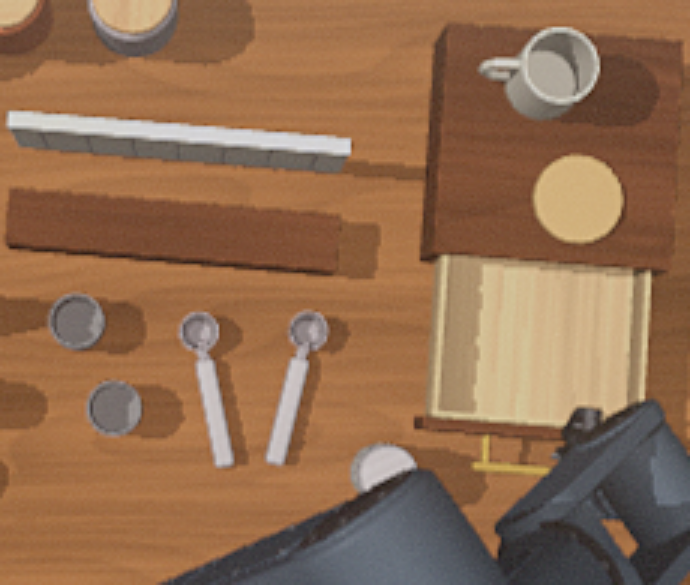

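The drawer is open about 16 cm and the tin is untouched; the scoops haven't moved, at crop (213,390) and (295,390). Scoop 2 first.

```bash
python3 go.py 459,-90.7,100,164.1 459,-90.7,4,164.1; python3 -m handwheel '[[[0,0,0,-1],[0,0,0,-1],[0,0,0,-1],[0,0,0,-1],[0,0,0,-1],[0,0,0,-1],[0,0,0,-1],[0,0,0,-1],[0,0,0,-1],[0,0,0,-1],[0,0,0,-1],[0,0,0,-1],[0,0,0,-1],[0,0,0,-0.4],[0,0,0,0]]]' 50;  python3 go.py 459,-90.7,80,164.1
```

```text
now [ 358.4 -347.9  178. ] phi 83.8 tilt 0.35 q1,6 [-57. -51.] t 7.2 F [-0.1 -0.6  1.8] gap 27.1 0.0
turn -13.38 then x,y,z [-1.05 11.    3.12]
turn -0.0 then x,y,z [0.   0.   3.84]
t: 9.05
tcp_pos: [0.3571, -0.3463, 0.1738]
tool_rot: [0.137, 0.991, 0.0, -0.0]
force: [-0.3, -0.0, -0.2]
finger_gap: 0.584
gripper_force: 0.0
now [ 357.1 -346.3  173.8] phi 164.2 tilt 0.03 q1,6 [ -57. -131.] t 9.1 F [-0.3 -0.  -0.2] gap 49.9 0.0
turn 0.02 then x,y,z [-1.12 10.95  3.75]
```

```bash
python3 -m handwheel '[[[-0.1,1,0,0],[-0.1,1,0,0],[-0.1,1,0,0],[-0.1,1,0,0],[-0.1,1,0,0],[-0.1,1,0,0],[-0.1,1,0,0],[-0.1,1,0,0],[-0.1,1,0.4,0],[-0.1,1,1,0],[-0.1,0.95,1,0],[0,0,1,0],[0,0,0.3,0],[0,0,0,0]]]'; python3 go.py 459,-90.7,4,164.1
python3 - <<'E'
from h import *
K,T,_=cam('wrist');i,d=snapshot('wrist');save('w2',i)
E
```

```text
t: 10.8
tcp_pos: [0.458, -0.0908, 0.0812]
tool_rot: [0.138, 0.99, 0.0, -0.0]
force: [0.7, -0.4, 0.5]
finger_gap: 0.584
gripper_force: 0.0
now [458.  -90.8  81.2] phi 164.2 tilt 0.04 q1,6 [-25. -99.] t 10.8 F [ 0.7 -0.4  0.5] gap 49.9 0.0
turn 0.02 then x,y,z [-0.04  0.01  3.09]
```

View pics/w2.png

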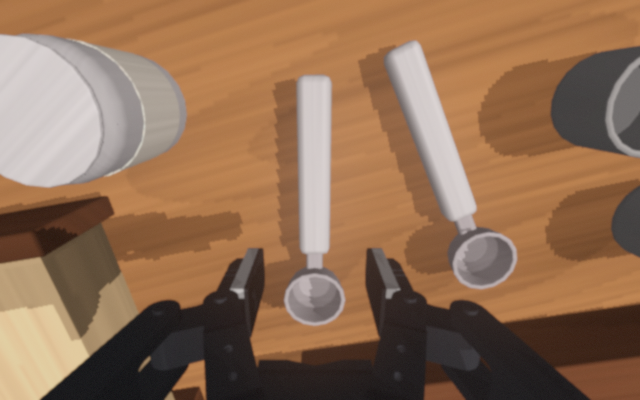

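The scoop handle is centred at column 315, between the fingers; the neck is at row 252 and the handle end at row 78. Checking by ray.

```bash
python3 - <<'E'
from h import *
K,T,_=cam('wrist')
for p in((315,252),(314,78),(315,298)): print(np.round(ray(p,K,T,.018)*1000))
E
python3 -m handwheel '[[[0,0,1,0],[0,0,1,0],[0,0,0.8,0],[0,0,0,0]]]'; python3 go.py 452,-88.7,4,164.1
```

```text
[486. -97.  18.]
[373. -66.  18.]
[ 523. -108.   18.]
t: 11.35
tcp_pos: [0.4581, -0.0911, 0.0112]
tool_rot: [0.138, 0.99, 0.0, -0.0]
force: [-0.3, 0.8, -0.1]
finger_gap: 0.587
gripper_force: 0.0
now [458.1 -91.1  11.2] phi 164.2 tilt 0.04 q1,6 [-25. -99.] t 11.3 F [-0.3  0.8 -0.1] gap 50.1 0.0
turn 0.01 then x,y,z [0.26 0.02 0.29]
```

```bash
python3 -m handwheel '[[[0,0,0.25,0],[0,0,0,0]]]'; python3 -m handwheel '[[[0,0,0,0],[0,0,0,0],[0,0,0,0],[0,0,0,0],[0,0,0,0],[0,0,-0.5,0],[0,0,-1,0],[0,0,-1,0],[0,0,-1,0],[0,0,-1,0],[0,0,-1,0],[0,0,-1,0],[0,0,-1,0],[0,0,0,0]]]' 0 50;  python3 go.py 527,-364.5,190,84.1
```

```text
t: 11.6
tcp_pos: [0.4586, -0.091, 0.0056]
tool_rot: [0.137, 0.991, -0.0, 0.001]
force: [-0.1, -0.5, 0.2]
finger_gap: 0.583
gripper_force: 0.0
t: 13.35
tcp_pos: [0.459, -0.091, 0.1944]
tool_rot: [0.137, 0.991, -0.001, 0.002]
force: [1.1, 0.3, -1.6]
finger_gap: 0.239
gripper_force: 49.2
now [459.  -91.  194.4] phi 164.2 tilt 0.26 q1,6 [-25. -99.] t 13.3 F [ 1.1  0.3 -1.6] gap 20.4 49.2
turn 13.36 then x,y,z [-10.6    3.83   0.18]
```

```bash
python3 -m handwheel '[[[0,0,0,1],[0,0,0,1],[0,0,0,1],[0,0,0,1],[0,0,0,1],[0,0,0,1],[0,0,0,1],[0,0,0,1],[0,0,0,1],[0,0,0,1],[0,0,0,1],[0,0,0,1],[0,0,0,1],[0,0,0,0.4],[0,0,0,0]]]'; python3 -m handwheel '[[[-0.96,0.35,0,0],[-0.96,0.35,0,0],[-0.96,0.35,0,0],[-0.96,0.35,0,0],[-0.96,0.35,0,0],[-0.96,0.35,0,0],[-0.96,0.35,0,0],[-0.96,0.35,0,0],[-0.96,0.35,0,0],[-0.96,0.35,0,0],[-0.96,0.35,0,0],[0,0,0,0],[0,0,0,0]]]';python3 go.py 525,-364.5,100,84.1 525,-364.5,31,84.1
python3 - <<'E'
from f import *
K,T,_=cam('wrist');i,d=snapshot('wrist');save('w3',i);P=pts(d,K,T)
rep('panel',i,P,(.36,.45,-.5,-.2,.070,.0845))
rep('chest',i,P,(.53,.62,-.5,-.25,.085,.098))
E
```

```text
t: 15.22
tcp_pos: [0.4572, -0.0903, 0.1915]
tool_rot: [0.744, 0.668, -0.001, -0.001]
force: [-0.4, -0.0, -2.4]
finger_gap: 0.242
gripper_force: 49.1
t: 16.85
tcp_pos: [0.5248, -0.363, 0.192]
tool_rot: [0.744, 0.668, 0.0, -0.001]
force: [-0.0, 0.4, -1.7]
finger_gap: 0.237
gripper_force: 49.1
now [ 524.8 -363.   192. ] phi 83.8 tilt 0.12 q1,6 [-45. -39.] t 16.9 F [-0.   0.4 -1.7] gap 20.2 49.1
turn -0.05 then x,y,z [-0.06  0.01  3.68]
turn -0.0 then x,y,z [0.   0.   2.76]
panel 6063 z [72. 76. 79.] [401.0, -330.0] [60.0, 260.0] 5.2 axis 89.2 mean [ 401. -313.   76.]
chest 11465 z [88. 89. 97.] [598.0, -360.0] [218.0, 45.0] 89.9 axis 87.0 mean [ 603. -355.   90.]
```

View pics/w3.png

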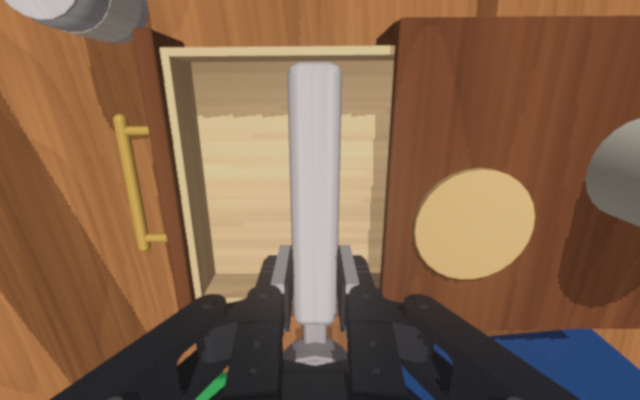

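The scoop hangs over the open drawer, which spans columns 165–390; the handle end is at row 65. Checking rim positions by ray.

Run:
```python
from h import *
K,T,_=cam('wrist');di=np.array([413.6,-353]);u=np.radians(-5.9);R=np.array([[np.cos(u),np.sin(u)],[-np.sin(u),np.cos(u)]])
for n,p,z in(('chest edge',(388,200),.09),('chest edge',(398,30),.09),('wall +y top inner',(280,57),.068),('front panel inner top',(178,150),.078),('floor back +y',(280,115),.022),('floor front',(206,200),.022),('scoop end',(315,66),.205),):
    w=ray(p,K,T,z)*1000; print(n,np.round(w),'drawer',np.round(R@(w[:2]-di)))
s=sense();print('tcp',R@(s['tcp_pos'][:2]*1000-di))
```

```text
chest edge [ 584. -369.   90.] drawer [171.   2.]
chest edge [ 595. -246.   90.] drawer [170. 125.]
wall +y top inner [ 510. -252.   68.] drawer [ 86. 110.]
front panel inner top [ 420. -312.   78.] drawer [ 2. 41.]
floor back +y [ 499. -297.   22.] drawer [79. 65.]
floor front [ 411. -373.   22.] drawer [ -0. -20.]
scoop end [ 535. -272.  205.] drawer [113.  93.]
tcp [111.68461588   1.8741989 ]
```

```bash
python3 -m handwheel '[[[-0.1,0,1,0],[0,0,1,0],[0,0,1,0],[0,0,1,0],[0,0,1,0],[0,0,0.7,0],[0,0,0.4,0],[0,0,0.2,0],[0,0,0,0]]]'; python3 go.py 525,-364.5,28,84.1
```

```text
t: 18.02
tcp_pos: [0.5254, -0.3662, 0.0353]
tool_rot: [0.744, 0.668, 0.0, 0.0]
force: [0.4, -1.4, -2.0]
finger_gap: 0.241
gripper_force: 49.2
now [ 525.4 -366.2   35.3] phi 83.8 tilt 0.02 q1,6 [-45. -39.] t 18.0 F [ 0.4 -1.4 -2. ] gap 20.6 49.2
turn -0.05 then x,y,z [ 0.06 -0.02  0.29]
```

```bash
python3 -m handwheel '[[[0,0,0.25,0],[0,0,0,0]]]'; python3 -m handwheel '[[[0,0,0,0],[0,0,0,0],[0,0,0,0],[0,0,-0.3,0],[0,0,-1,0],[0,0,-1,0],[0,0,-1,0],[0,0,-1,0],[0,0,-1,0],[0,0,-1,0],[0,0,0,0]]]' 34
python3 - <<'E'
from f import *
K,T,_=cam('wrist');i,d=snapshot('wrist');save('w4',i)
K,T,_=cam('top');i,d=snapshot('top');save('top2',cv2.resize(i[95:290,250:480],None,fx=3,fy=3));P=pts(d,K,T)
w=inbox(P,.28,.60,-.17,.08,.012,.04).astype(np.uint8)
n,l,st,c=cv2.connectedComponentsWithStats(w)
for k in range(1,n):
    if st[k,4]>60:
        Q=P[l==k];hd=Q[Q[:,0]<.48];d_=hd[:,:2]-hd[:,:2].mean(0);u=np.linalg.svd(d_,full_matrices=False)[2][0]
        print(st[k],rect(Q),'handle axis',np.degrees(np.arctan2(u[1],u[0])),'hmean',hd.mean(0))
E
python3 go.py 458,5,80,9.6
```

```text
t: 18.27
tcp_pos: [0.5251, -0.366, 0.0287]
tool_rot: [0.744, 0.668, 0.0, -0.0]
force: [0.7, 0.4, -2.4]
finger_gap: 0.242
gripper_force: 49.2
t: 19.65
tcp_pos: [0.5264, -0.3671, 0.1891]
tool_rot: [0.744, 0.668, 0.0, 0.003]
force: [-0.4, -0.2, -0.8]
finger_gap: 0.397
gripper_force: 0.0
[310 199  18  51 287] ([456.0, 8.0], [172.0, 42.0], 5.7) handle axis -169.40693045512776 hmean [ 0.42491888 -0.00226788  0.01784497]
now [ 524.9 -365.8  186.2] phi 83.8 tilt 0.02 q1,6 [-45. -39.] t 19.8 F [ 0.1  0.2 -0.3] gap 34.2 0.0
turn 12.37 then x,y,z [ -0.17 -15.07   4.25]
```

View pics/top2.png

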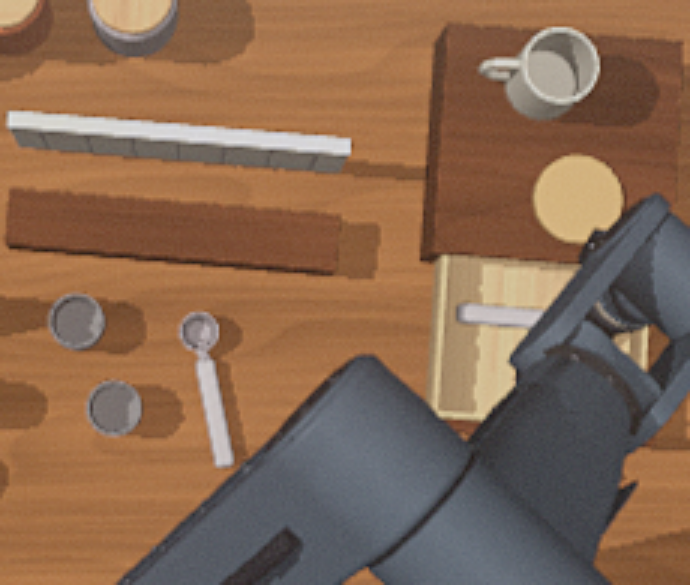

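Scoop 2 lies in the drawer (crop 500,315), and scoop 1 hasn't moved. Fetching scoop 1.

```bash
python3 -m handwheel '[[[0,0,0,1],[0,0,0,1],[0,0,0,1],[0,0,0,1],[0,0,0,1],[0,0,0,1],[0,0,0,1],[0,0,0,1],[0,0,0,1],[0,0,0,1],[0,0,0,1],[0,0,0,1],[0,0,0,0.3],[0,0,0,0]]]' 50;  python3 -m handwheel '[[[0,-1,0,0],[0,-1,0,0],[0,-1,0,0],[0,-1,0,0],[0,-1,0,0],[0,-1,0,0],[0,-1,0,0],[0,-1,0,0],[0,-1,0,0],[0,-1,0,0],[0,-1,0,0],[0,-1,0,0],[0,-1,1,0],[0,-1,1,0],[0,-1,1,0],[0,0,1,0],[0,0,0,0]]]'; python3 go.py 458,4,80,10.3
python3 - <<'E'
from h import *
K,T,_=cam('wrist');i,d=snapshot('wrist');save('w5',i);P=pts(d,K,T)
m=(P[...,2]>.008)&(P[...,2]<.04)&(np.abs(P[...,1])<.06)&(P[...,0]>.33)&(P[...,0]<.6)&(P[...,2]<.022)
Q=P[m];q=Q[Q[:,0]<.48];u=np.linalg.svd(q[:,:2]-q[:,:2].mean(0),full_matrices=False)[2][0]
print(len(Q),Q.min(0),Q.max(0),q.mean(0),np.degrees(np.arctan2(u[1],u[0]))%180)
E
```

```text
t: 21.5
tcp_pos: [0.5248, -0.3657, 0.1853]
tool_rot: [0.996, 0.088, -0.001, -0.001]
force: [1.2, -0.1, 0.6]
finger_gap: 0.585
gripper_force: 0.0
t: 23.62
tcp_pos: [0.4586, 0.0043, 0.0852]
tool_rot: [0.996, 0.088, -0.002, -0.001]
force: [0.1, -0.9, 0.5]
finger_gap: 0.587
gripper_force: 0.0
now [458.6   4.3  85.2] phi 10.1 tilt 0.21 q1,6 [-13.  66.] t 23.6 F [ 0.1 -0.9  0.5] gap 50.1 0.0
turn -0.03 then x,y,z [-0.03  0.01  0.21]
6446 [ 0.36882689 -0.05992667  0.00800044] [0.59655816 0.03502568 0.0219936 ] [4.29794203e-01 2.85693379e-04 1.64592087e-02] 10.281634309337448
```

```bash
python3 -m handwheel '[[[0,0,1,0],[0,0,1,0],[0,0,0.8,0],[0,0,0.3,0],[0,0,0,0]]]'; python3 -m handwheel '[[[0,0,0.1,0],[0,0,0,0],[0,0,0,0],[0,0,0,0],[0,0,0,0],[0,0,0,0],[0,0,-0.5,0],[0,0,-1,0],[0,0,-1,0],[0,0,-1,0],[0,0,-1,0],[0,0,-1,0],[0,0,-1,0],[0,0,-1,0],[0,0,0,0]]]' 0 50;  python3 go.py 461,-358,190,84.1;python3 -m handwheel '[[[0,0,0,-1],[0,0,0,-1],[0,0,0,-1],[0,0,0,-1],[0,0,0,-1],[0,0,0,-1],[0,0,0,-1],[0,0,0,-1],[0,0,0,-1],[0,0,0,-1],[0,0,0,-1],[0,0,0,-1],[0,0,0,-0.35],[0,0,0,0]]]'; python3 go.py 461,-358,190,84.1
```

```text
t: 24.3
tcp_pos: [0.4604, 0.003, 0.0093]
tool_rot: [0.996, 0.087, 0.0, 0.0]
force: [-1.3, -0.5, 0.2]
finger_gap: 0.587
gripper_force: 0.0
t: 26.18
tcp_pos: [0.4608, 0.0031, 0.1956]
tool_rot: [0.996, 0.087, 0.002, 0.001]
force: [1.0, 0.1, -3.1]
finger_gap: 0.24
gripper_force: 49.3
now [460.8   3.1 195.6] phi 10.0 tilt 0.26 q1,6 [-14.  66.] t 26.2 F [ 1.   0.1 -3.1] gap 20.5 49.3
turn -12.34 then x,y,z [-14.37   1.49   0.22]
t: 27.92
tcp_pos: [0.4593, 0.0034, 0.1932]
tool_rot: [0.743, 0.67, -0.0, -0.001]
force: [0.4, 0.2, -1.2]
finger_gap: 0.245
gripper_force: 49.3
now [459.3   3.4 193.2] phi 84.1 tilt 0.09 q1,6 [-14.  -8.] t 27.9 F [ 0.4  0.2 -1.2] gap 20.9 49.3
turn -0.01 then x,y,z [-14.37   1.55   0.13]
```

```bash
python3 -m handwheel '[[[-0.96,0.1,0,0],[-0.96,0.1,0,0],[-0.96,0.1,0,0],[-0.96,0.1,0,0],[-0.96,0.1,0,0],[-0.96,0.1,0,0],[-0.96,0.1,0,0],[-0.96,0.1,0,0],[-0.96,0.1,0,0],[-0.96,0.1,0,0],[-0.96,0.1,0,0],[-0.96,0.1,0,0],[-0.96,0.1,0,0],[-0.96,0.1,0,0],[-0.96,0.1,0,0],[0,0,0,0]]]';python3 go.py 461,-358,28,84.1
python3 - <<'E'
from h import *
i,d=snapshot('wrist');save('w6',i)
E
```

```text
t: 29.92
tcp_pos: [0.4606, -0.3613, 0.1938]
tool_rot: [0.743, 0.669, -0.0, 0.001]
force: [0.2, -0.3, -2.9]
finger_gap: 0.244
gripper_force: 49.2
now [ 460.6 -361.3  193.8] phi 84.0 tilt 0.1 q1,6 [-49. -43.] t 29.9 F [ 0.2 -0.3 -2.9] gap 20.8 49.2
turn -0.02 then x,y,z [0.13 0.   6.63]
```

View pics/w6.png

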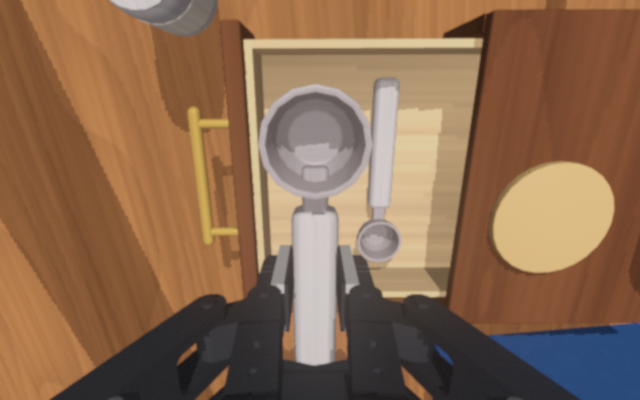

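The held scoop is over the front of the drawer; scoop 2 lies flat at (380,150) with its bowl at (378,240), clear of it. Lowering.

```bash
python3 -m handwheel '[[[0.1,0,1,0],[0,0,1,0],[0,0,1,0],[0,0,1,0],[0,0,1,0],[0,0,0.7,0],[0,0,0.4,0],[0,0,0.25,0],[0,0,0.1,0],[0,0,0,0]]]'; python3 go.py 461,-358,29,84.1
```

```text
t: 31.22
tcp_pos: [0.4608, -0.3564, 0.0329]
tool_rot: [0.742, 0.67, -0.0, 0.0]
force: [-0.2, 1.1, -1.6]
finger_gap: 0.244
gripper_force: 49.3
now [ 460.8 -356.4   32.9] phi 84.1 tilt 0.04 q1,6 [-49. -43.] t 31.2 F [-0.2  1.1 -1.6] gap 20.8 49.3
turn 0.0 then x,y,z [-0.06  0.01  0.16]
```

Release, rise, look.

```bash
python3 -m handwheel '[[[0,0,0.12,0],[0,0,0,0]]]'; python3 -m handwheel '[[[0,0,0,0],[0,0,0,0],[0,0,0,0],[0,0,-0.3,0],[0,0,-1,0],[0,0,-1,0],[0,0,-1,0],[0,0,-1,0],[0,0,-1,0],[0,0,-1,0],[0,0,0,0]]]' 32; python3 go.py 359,-347,150,84.1
python3 - <<'E'
from h import *
i,d=snapshot('wrist');save('w7',i)
K,T,_=cam('wrist');P=pts(d,K,T);m=(P[...,2]>.03)&(P[...,2]<.062)&(P[...,0]>.43)&(P[...,0]<.56)&(P[...,1]>-.45)&(P[...,1]<-.26)
print('max z in drawer',np.percentile(P[m][:,2],[50,95,99]))
for n,p in (('bar top',(0,0)),):pass
E
```

```text
t: 31.48
tcp_pos: [0.4606, -0.3562, 0.0297]
tool_rot: [0.742, 0.67, 0.0, 0.0]
force: [-0.5, 0.2, -2.4]
finger_gap: 0.242
gripper_force: 49.3
t: 32.85
tcp_pos: [0.4617, -0.3573, 0.1895]
tool_rot: [0.742, 0.67, -0.0, 0.003]
force: [0.1, 0.0, -0.8]
finger_gap: 0.373
gripper_force: 0.0
now [ 461.7 -357.3  189.5] phi 84.1 tilt 0.32 q1,6 [-49. -43.] t 32.9 F [ 0.1  0.  -0.8] gap 31.8 0.0
turn 0.0 then x,y,z [-0.01 -4.13  1.58]
max z in drawer [0.03701475 0.04526992 0.04625351]
```

View pics/w7.png

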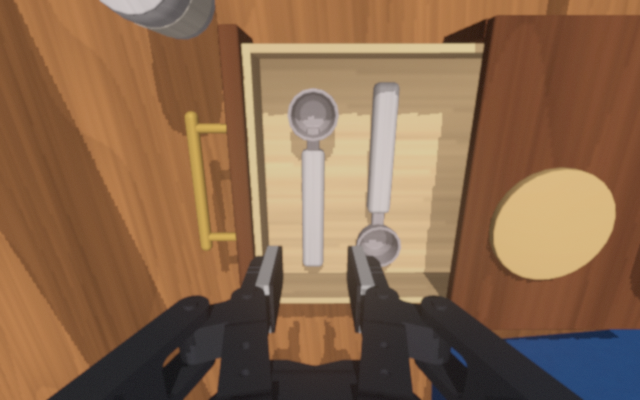

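Both scoops lie flat in the drawer, at (313,190) and (380,160). Now push the drawer shut with closed fingers in front of the bar.

```bash
python3 go.py 326,-344.5,189,84.1; python3 -m handwheel '[[[0,-0.9,0,0],[0,-0.9,0,0],[0,-0.9,0,0],[0,-0.9,0,0],[0,-0.9,0,0],[0,-0.9,0,0],[0,0,1,0],[0,0,1,0],[0,0,1,0],[0,0,1,0],[0,0,1,0],[0,0,0.9,0],[0,0,0,0]]]' 0; python3 go.py 326,-344.5,40,84.1
```

```text
now [ 460.9 -356.5  188. ] phi 84.1 tilt 0.12 q1,6 [-49. -43.] t 32.9 F [-0.8  0.3 -0.4] gap 32.2 0.0
turn 0.0 then x,y,z [-0.08 -5.42 -0.04]
t: 34.52
tcp_pos: [0.3252, -0.3406, 0.0375]
tool_rot: [0.742, 0.67, 0.001, -0.003]
force: [0.2, 0.6, 0.5]
finger_gap: 0.002
gripper_force: 0.0
now [ 325.2 -340.6   37.5] phi 84.1 tilt 0.34 q1,6 [-60. -54.] t 34.5 F [0.2 0.6 0.5] gap 0.2 0.0
turn 0.0 then x,y,z [-0.15  0.05 -0.1 ]
```

```bash
python3 -m handwheel '[[[-0.1,0.2,0,0],[0,0.2,0,0],[0,0.3,0,0],[0,0.4,0,0],[0,0.5,0,0],[0,0.5,0,0],[0,0.5,0,0],[0,0.5,0,0],[0,0.5,0,0],[0,0.5,0,0],[0,0.5,0,0],[0,0.5,0,0],[0,0.5,0,0],[0,0.5,0,0],[0,0.4,0,0],[0,0.3,0,0],[0,0.2,0,0],[0,0,0,0]]]'; python3 go.py 510,-364,40,84.1
python3 - <<'E'
from f import *
for nm in('wrist','top'):
    K,T,_=cam(nm);i,d=snapshot(nm);P=pts(d,K,T)
    rep(nm+'panel',i,P,(.45,.60,-.35,-.24,.071,.0845))
    if nm=='wrist': save('w8',i)
E
```

```text
t: 36.78
tcp_pos: [0.5008, -0.3632, 0.0397]
tool_rot: [0.742, 0.67, 0.0, 0.001]
force: [0.1, 0.4, 0.3]
finger_gap: -0.002
gripper_force: 0.0
now [ 500.8 -363.2   39.7] phi 84.1 tilt 0.09 q1,6 [-46. -40.] t 36.8 F [0.1 0.4 0.3] gap -0.2 0.0
turn 0.0 then x,y,z [ 0.01  0.37 -0.01]
wristpanel 17519 z [74. 76. 83.] [536.0, -306.0] [95.0, 111.0] 84.3 axis 77.1 mean [ 573. -302.   77.]
toppanel 90 z [72. 77. 83.] [572.0, -297.0] [106.0, 16.0] 82.6 axis 83.3 mean [ 570. -298.   77.]
```

View pics/w8.png

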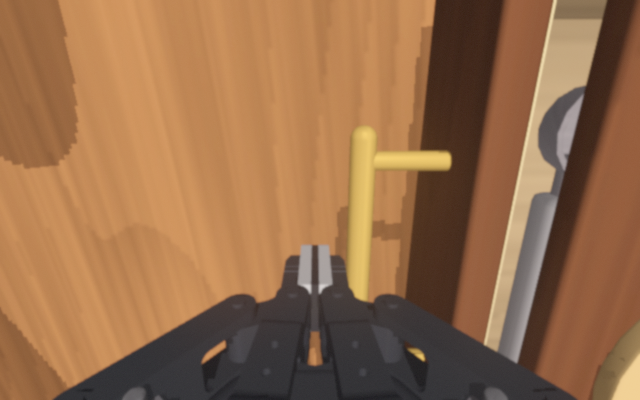

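The drawer is still ajar by a gap at column ~560. Push a little more in small steps.

```bash
python3 -m handwheel '[[[0,0.2,0,0],[0,0.2,0,0],[0,0.1,0,0],[0,0,0,0]]]' | grep -E "pos|force"; python3 -m handwheel '[[[0,0.15,0,0],[0,0.1,0,0],[0,0,0,0]]]'| grep -E "pos|force"
python3 - <<'E'
from h import *
i,d=snapshot('wrist');save('w9',i[:,300:]); K,T,_=cam('wrist');P=pts(d,K,T)
for c in range(420,640,15): print(c,np.round(P[200,c]*1000))
E
```

```text
tcp_pos: [0.5132, -0.3643, 0.0396]
force: [0.3, -0.3, 0.1]
gripper_force: 0.0
tcp_pos: [0.5146, -0.3642, 0.0395]
force: [-11.9, -2.4, 5.5]
gripper_force: 5.5
420 [ 572. -340.   26.]
435 [ 572. -334.   46.]
450 [ 572. -328.   62.]
465 [ 574. -325.   73.]
480 [ 577. -324.   76.]
495 [ 582. -324.   77.]
510 [ 588. -325.   75.]
525 [ 588. -323.   83.]
540 [ 589. -321.   89.]
555 [ 594. -322.   88.]
570 [ 598. -322.   89.]
585 [ 603. -323.   88.]
600 [ 606. -323.   89.]
615 [ 611. -323.   89.]
630 [ 614. -323.   91.]
```

The drawer met its stop (12 N) and depth shows the panel flush with the chest front. Back off and go to the board.

```bash
python3 -m handwheel '[[[0,-0.5,0,0],[0,-0.7,0,0],[0,0,-1,0],[0,0,-1,0],[0,0,-1,0],[0,0,-1,0],[0,0,-1,0],[0,0,-1,0],[0,0,-1,0],[0,0,-1,-1],[0,0,-1,-1],[0,0,-0.3,-0.7],[0,0,0,0]]]' 50; python3 go.py 557,416,280,100.2
```

```text
t: 39.42
tcp_pos: [0.4896, -0.3619, 0.273]
tool_rot: [0.641, 0.768, 0.0, 0.001]
force: [-0.7, 0.2, 1.0]
finger_gap: 0.583
gripper_force: 0.0
now [ 489.6 -361.9  273. ] phi 100.3 tilt 0.16 q1,6 [-47. -57.] t 39.4 F [-0.7  0.2  1. ] gap 49.8 0.0
turn 0.01 then x,y,z [30.15  8.16 -0.28]
```

Run:
```python
from f import *
for nm in('side','top'):
    K,T,_=cam(nm);i,d=snapshot(nm);P=pts(d,K,T)
    rep(nm+' panel',i,P,(.48,.62,-.5,-.24,.071,.0845)); save(nm+'3',i)
```

```text
side panel 54 z [72. 77. 80.] [586.0, -285.0] [98.0, 29.0] 76.0 axis 77.7 mean [ 584. -275.   76.]
top panel 173 z [72. 77. 83.] [580.0, -329.0] [168.0, 14.0] 84.4 axis 84.5 mean [ 580. -326.   77.]
```

```bash
python3 -m handwheel '[[[1,0.27,0,0],[1,0.27,0,0],[1,0.27,0,0],[1,0.27,0,0],[1,0.27,0,0],[1,0.27,0,0],[1,0.27,0,0],[1,0.27,0,0],[1,0.27,0,0],[1,0.27,0,0],[1,0.27,0,0],[1,0.27,0,0],[1,0.27,0,0],[1,0.27,0,0],[1,0.27,0,0],[1,0.27,0,0]]]' >/dev/null; python3 -m handwheel '[[[1,0.27,0,0],[1,0.27,0,0],[1,0.27,0,0],[1,0.27,0,0],[1,0.27,0,0],[1,0.27,0,0],[1,0.27,0,0],[1,0.27,0,0],[1,0.27,0,0],[1,0.27,0,0],[1,0.27,0,0],[1,0.27,0,0],[1,0.27,0,0],[1,0.27,0,0],[0.2,0.1,0,0],[0,0,0,0]]]' >/dev/null;  python3 go.py 557,416,280,100.2
python3 - <<'E'
from f import *
K,T,_=cam('wrist');i,d=snapshot('wrist');save('w10',i);P=pts(d,K,T)
rep('board top',i,P,(.45,.7,.3,.6,.194,.212))
E
```

```text
now [554.4 418.1 271.9] phi 100.4 tilt 0.06 q1,6 [28. 17.] t 43.5 F [-0.8 -0.4  0.8] gap 49.7 0.0
turn 0.03 then x,y,z [-0.1   0.09 -0.33]
board top 4153 z [199. 201. 202.] [559.0, 418.0] [13.0, 169.0] 10.1 axis 100.1 mean [557. 428. 201.]
```

View pics/w10.png

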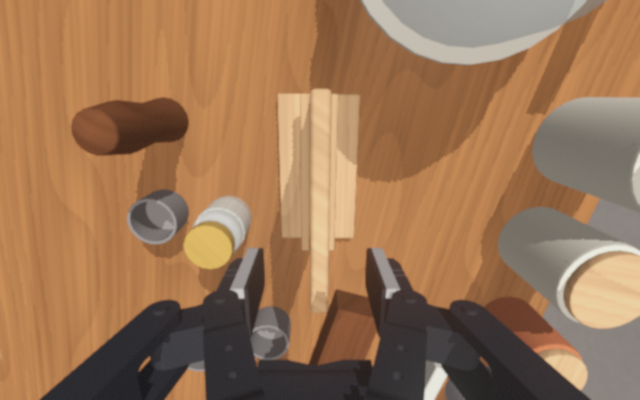

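The board top edge runs from (320,90) to (320,308), centred between the fingers; its fitted centre is (559,418), z 201. Descend and grip.

```bash
python3 -m handwheel '[[[-0.07,0.14,1,0],[0,0,1,0],[0,0,1,0],[0,0,0.8,0],[0,0,0.4,0],[0,0,0,0]]]'|grep -E "pos|force"; python3 -m handwheel '[[[0,0,0,0],[0,0,0,0],[0,0,0,0],[0,0,0,0],[0,0,0,0],[0,0,0,0],[0,0,0,0]]]' 0 70; python3 go.py 558,417,320,100.2
```

```text
tcp_pos: [0.5589, 0.4159, 0.1666]
force: [-0.3, -0.5, -0.4]
gripper_force: 0.0
t: 45.2
tcp_pos: [0.5596, 0.4171, 0.1684]
tool_rot: [0.641, 0.768, 0.001, 0.0]
force: [-0.8, -1.0, 5.1]
finger_gap: 0.154
gripper_force: 69.4
now [559.6 417.1 168.4] phi 100.3 tilt 0.11 q1,6 [28. 17.] t 45.2 F [-0.8 -1.   5.1] gap 13.2 69.4
turn 0.02 then x,y,z [ 0.01 -0.06 -6.06]
```

```bash
python3 -m handwheel '[[[0,0,-0.3,0],[0,0,-0.5,0],[0,0,-1,0],[0,0,-1,0],[0,0,-1,0],[0,0,-1,0],[0,0,-1,0],[0,0,0,1],[0,0,0,1],[0,0,0,0.7],[0,0,0,0]]]'; python3 go.py 678,37,312,84.0
```

```text
t: 46.58
tcp_pos: [0.5589, 0.4167, 0.312]
tool_rot: [0.742, 0.67, -0.0, -0.0]
force: [0.0, 0.7, -2.6]
finger_gap: 0.155
gripper_force: 68.3
now [558.9 416.7 312. ] phi 84.2 tilt 0.04 q1,6 [28. 33.] t 46.6 F [ 0.   0.7 -2.6] gap 13.2 68.3
turn 0.03 then x,y,z [-14.61   6.33  -0.  ]
```

```bash
python3 -m handwheel '[[[-0.9,0.4,0,0.03],[-0.9,0.4,0,0],[-0.9,0.4,0,0],[-0.9,0.4,0,0],[-0.9,0.4,0,0],[-0.9,0.4,0,0],[-0.9,0.4,0,0],[-0.9,0.4,0,0],[-0.9,0.4,0,0],[-0.9,0.4,0,0],[-0.9,0.4,0,0],[-0.9,0.4,0,0],[-0.9,0.4,0,0],[-0.9,0.4,0,0],[-0.9,0.4,0,0],[-0.9,0.3,0,0],[-0.2,0,0,0],[0,0,0,0],[0,0,0,0]]]'; python3 go.py 678,37,312,84.0
python3 - <<'E'
from f import *
for n in('top','side'):
    K,T,_=cam(n);i,d=snapshot(n);save(n+'4',i);P=pts(d,K,T)
    rep(n+' board',i,P,(.6,.76,-.1,.2,.20,.345))
    Q=rep(n+' board top',i,P,(.6,.76,-.1,.2,.335,.36))
    rep(n+' board low',i,P,(.6,.72,-.1,.2,.165,.22))
    rep(n+' step',i,P,(.57,.69,-.17,.25,.044,.058))
E
```

```text
t: 48.95
tcp_pos: [0.677, 0.0382, 0.3121]
tool_rot: [0.743, 0.669, 0.0, -0.0]
force: [0.0, 0.4, -2.6]
finger_gap: 0.153
gripper_force: 68.3
now [677.   38.2 312.1] phi 84.0 tilt 0.04 q1,6 [-6. -0.] t 49.0 F [ 0.   0.4 -2.6] gap 13.0 68.3
turn -0.0 then x,y,z [-0.04  0.05  0.01]
top board 246 z [207. 265. 324.] [670.0, 28.0] [146.0, 3.0] 84.1 axis 84.0 mean [671.  34. 266.]
top board top 79 z [337. 345. 351.] [675.0, 23.0] [136.0, 12.0] 83.5 axis 83.8 mean [674.  19. 345.]
top board low 66 z [166. 185. 202.] [670.0, 29.0] [148.0, 2.0] 84.1 axis 83.9 mean [670.  32. 185.]
top step 901 z [46. 51. 56.] [633.0, 40.0] [365.0, 62.0] 84.1 axis 83.8 mean [632.  21.  51.]
side board 2056 z [208. 274. 335.] [666.0, 40.0] [172.0, 21.0] 83.2 axis 84.0 mean [672.  45. 273.]
side board top 219 z [336. 342. 350.] [674.0, 40.0] [164.0, 39.0] 73.4 axis 83.7 mean [672.  50. 342.]
side board low 640 z [168. 191. 212.] [670.0, 41.0] [170.0, 12.0] 82.7 axis 84.0 mean [671.  44. 190.]
side step 1405 z [47. 50. 52.] [631.0, 43.0] [370.0, 64.0] 84.2 axis 84.1 mean [630.  59.  50.]
```

View pics/side4.png

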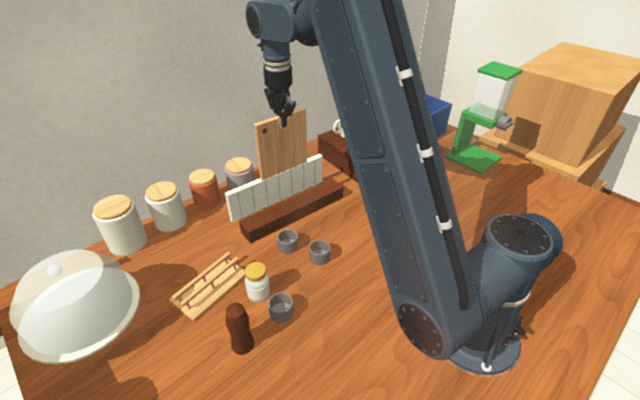

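The board hangs vertical over the gap (side image 282,145). Its front face is at nook x ≈ 38 mm, between step and wall. Lowering.

```bash
python3 -m handwheel '[[[0,0,0.5,0],[0,0,1,0],[0,0,1,0],[0,0,1,0],[0,0,0.8,0],[0,0,0.6,0],[0,0,0.5,0],[0,0,0.4,0],[0,0,0.2,0],[0,0,0,0]]]'|grep -E "pos|force";python3 -m handwheel '[[[0,0,0.1,0],[0,0,0.08,0],[0,0,0,0]]]'|grep -E "pos|force"
```

```text
tcp_pos: [0.6773, 0.0372, 0.162]
force: [0.8, -0.1, -3.2]
gripper_force: 68.4
tcp_pos: [0.6772, 0.0372, 0.1576]
force: [-0.4, -0.6, -3.6]
gripper_force: 68.3
```

```bash
python3 -m handwheel '[[[0,0,0.06,0],[0,0,0,0]]]'|grep -E "pos|force";python3 -m handwheel '[[[0,0,0,0],[0,0,0,0],[0,0,0,0],[0,0.15,0,0],[0,0.15,0,0],[0,0.15,0,0],[0,0.15,0,0],[0,0.15,0,0],[0,0.15,0,0],[0,0.15,0,0],[0,0.15,0,0],[0,0.15,0,0],[0,0.15,0,0],[0,0.15,0,0],[0,0.15,0,0],[0,0.15,0,0],[0,0.15,0,0],[0,0,0,0],[0,0,0,0]]]' 40
python3 - <<'E'
from f import *
i,d=snapshot('side');save('s5',cv2.resize(i[80:280,180:420],None,fx=3,fy=3))
E
```

```text
tcp_pos: [0.6776, 0.0371, 0.1564]
force: [0.2, -0.4, -2.1]
gripper_force: 68.6
t: 53.3
tcp_pos: [0.7293, 0.0317, 0.156]
tool_rot: [0.743, 0.669, -0.0, -0.0]
force: [-0.5, 0.3, 0.1]
finger_gap: 0.468
gripper_force: 0.0
```

View pics/s5.png

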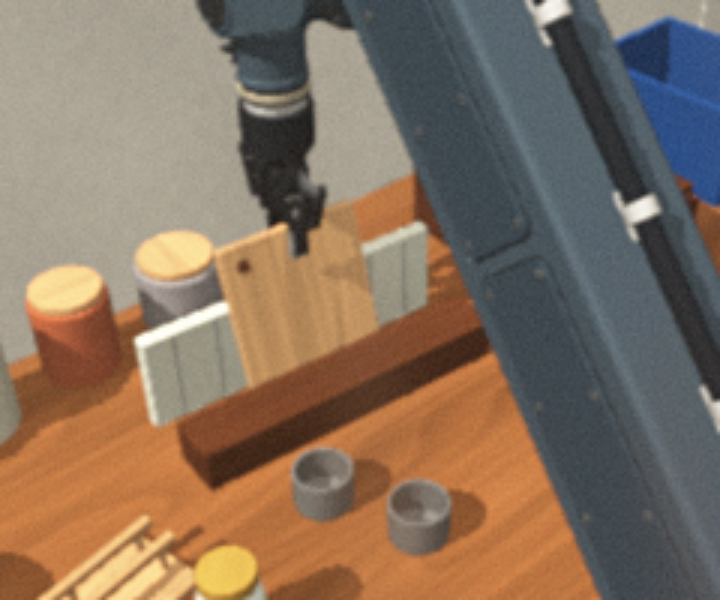

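The board leans on the wall (crop 300,300) with its foot behind the step and no force on the gripper. Rise clear and measure the lean numerically, since my 14 views are used up.

```bash
python3 -m handwheel '[[[0,0,-0.5,0],[0,0,-1,0],[0,0,-1,0],[0,0,-1,0],[0,0,-1,0],[0,0,-1,0],[0,0,0,0]]]'|grep -E "pos|force"
cat > bd.py <<'E'
from f import *
def nook(P):
    u=np.radians(-6);d=P[:,:2]-[.632,.042]
    return np.c_[d@[np.cos(u),np.sin(u)],d@[-np.sin(u),np.cos(u)],P[:,2]]
def board(n):
    K,T,_=cam(n);i,d=snapshot(n);P=pts(d,K,T)
    N=nook(P.reshape(-1,3));m=(np.abs(N[:,1])<.09)&(N[:,2]>.07)&(N[:,2]<.165)&(N[:,0]>.045)&(N[:,0]<.12)
    B=N[m]
    for _ in range(4):
        A=np.c_[B[:,2],B[:,1],np.ones(len(B))];c=np.linalg.lstsq(A,B[:,0],rcond=None)[0];r=B[:,0]-A@c;B=B[np.abs(r)<.004]
    top=N[(np.abs(N[:,1])<.12)&(N[:,2]>.13)&(N[:,2]<.22)&(N[:,0]>.06)&(N[:,0]<.16)]
    print(n,len(B),'tilt',round(np.degrees(np.arctan(c[0])),1),'yaw',round(np.degrees(np.arctan(c[1])),1),'front face x at z0',round(c[2]*1000,1),'y range',np.round(np.percentile(top[:,1],[1,99])*1000),'top z',np.round(np.percentile(top[:,2],99)*1000))
E
python3 -c "
from bd import *
board('side');board('top')"; python3 go.py 436,112,160,174
```

```text
tcp_pos: [0.731, 0.0316, 0.2975]
force: [-0.2, 0.9, -0.8]
gripper_force: 0.0
side 1182 tilt 16.9 yaw 0.2 front face x at z0 40.2 y range [-80.  86.] top z 186.0
top 176 tilt 16.3 yaw 0.0 front face x at z0 42.5 y range [-83.  66.] top z 191.0
now [729.2  31.7 293.6] phi 83.9 tilt 0.0 q1,6 [-6. -0.] t 54.3 F [-0.4  0.4 -0.5] gap 39.9 0.0
turn -15.01 then x,y,z [12.    1.97  5.34]
```

Lean is about 16.6° and the foot is in the gap, both in range. Now the ramekins: ramekin 2 first.

```bash
python3 -m handwheel '[[[0,0,0,-1],[0,0,0,-1],[0,0,0,-1],[0,0,0,-1],[0,0,0,-1],[0,0,0,-1],[0,0,0,-1],[0,0,0,-1],[0,0,0,-1],[0,0,0,-1],[0,0,0,-1],[0,0,0,-1],[0,0,0,-1],[0,0,0,-1],[0,0,0,-1],[0,0,0,0]]]' 85 >/dev/null; python3 -m handwheel '[[[1,0.16,0.3,0],[1,0.16,0.3,0],[1,0.16,0.3,0],[1,0.16,0.3,0],[1,0.16,0.3,0],[1,0.16,0.3,0],[1,0.16,0.3,0],[1,0.16,0.3,0],[1,0.16,0.3,0],[1,0.16,0.3,0],[1,0.16,0.3,0],[0.8,0.16,1,0],[0,0,1,0],[0,0,0,0]]]'>/dev/null; python3 go.py 436,112,60,174 436,112,18,174
cat > rm.py <<'E'
from f import *
def rams(n,boxes):
    K,T,_=cam(n);i,d=snapshot(n);P=pts(d,K,T).reshape(-1,3)
    for b in boxes:
        m=(np.hypot(P[:,0]-b[0],P[:,1]-b[1])<.045)&(P[:,2]>b[2]+.035)&(P[:,2]<b[2]+.052)
        Q=P[m]
        if len(Q)<8: print(n,b,len(Q)); continue
        (c,r)=cv2.minEnclosingCircle((Q[:,:2]*1000).astype(np.float32)); print(n,b,len(Q),'circ',np.round(c,1),round(r,1),'z',np.round(np.percentile(Q[:,2],[50,98])*1000))
E
python3 -c "
from rm import *
B=[(.534,.152,0),(.436,.112,0),(.366,.312,0)]
rams('side',B);rams('wrist',B)"
```

```text
now [439.5 110.6 159.7] phi 173.9 tilt 0.27 q1,6 [ -0. -84.] t 58.1 F [0.1 0.2 0.8] gap 85.5 0.0
turn -0.02 then x,y,z [0.14 0.04 3.99]
turn -0.0 then x,y,z [0.   0.   1.68]
side (0.534, 0.152, 0) 141 circ [534.  151.5] 32.6 z [43. 48.]
side (0.436, 0.112, 0) 152 circ [437.2 112.7] 33.0 z [43. 47.]
side (0.366, 0.312, 0) 200 circ [366.7 309.7] 32.1 z [43. 48.]
wrist (0.534, 0.152, 0) 1279 circ [534.3 152. ] 31.3 z [43. 45.]
wrist (0.436, 0.112, 0) 1258 circ [436.8 112.3] 31.0 z [43. 45.]
wrist (0.366, 0.312, 0) 2503 circ [366.9 311.7] 31.8 z [43. 45.]
```

Excellent agreement between the two views. Grasp ramekin 2.

```bash
python3 -m handwheel '[[[0.12,-0.03,1,0],[0,0,1,0],[0,0,1,0],[0,0,1,0],[0,0,1,0],[0,0,0.4,0],[0,0,0,0]]]'|grep -E "pos|force"; python3 go.py 436.8,112.5,18,174; python3 -m handwheel '[[[0,0,0.2,0],[0,0,0,0],[0,0,0,0],[0,0,0,0],[0,0,0,0],[0,0,0,0],[0,0,-0.5,0],[0,0,-1,0],[0,0,-1,0],[0,0,-1,0],[0,0,-1,0],[0,0,-1,0],[0,0,-1,0],[0,0,0,0]]]' 0 25; python3 go.py 621.5,-57.5,170,174
```

```text
tcp_pos: [0.4387, 0.11, 0.0262]
force: [0.6, 0.5, 0.1]
gripper_force: 0.0
now [438.7 110.   26.2] phi 173.9 tilt 0.02 q1,6 [ -0. -84.] t 59.0 F [0.6 0.5 0.1] gap 85.0 0.0
turn -0.01 then x,y,z [0.09 0.09 0.33]
t: 60.8
tcp_pos: [0.4389, 0.1102, 0.1853]
tool_rot: [0.053, 0.999, 0.0, 0.002]
force: [0.2, 0.2, -2.0]
finger_gap: 0.719
gripper_force: 27.9
now [438.9 110.2 185.3] phi 173.9 tilt 0.24 q1,6 [ -0. -84.] t 60.8 F [ 0.2  0.2 -2. ] gap 61.4 27.9
turn -0.01 then x,y,z [-7.97 -5.91  0.61]
```

```bash
python3 -m handwheel '[[[-0.9,-0.65,0,0],[-0.9,-0.65,0,0],[-0.9,-0.65,0,0],[-0.9,-0.65,0,0],[-0.9,-0.65,0,0],[-0.9,-0.65,0,0],[-0.9,-0.65,0,0],[-0.9,-0.65,0,0],[-0.8,-0.7,0,0],[0,0,0.4,0],[0,0,0,0]]]'>/dev/null; python3 go.py 623.5,-57.5,73,174
```

```text
now [618.8 -56.6 170.9] phi 173.9 tilt 0.39 q1,6 [-16. -99.] t 62.2 F [ 0.4  0.2 -1.3] gap 61.2 27.9
turn -0.01 then x,y,z [-0.19 -0.02  3.92]
```

```bash
python3 -m handwheel '[[[-0.18,0,0.5,0],[0,0,1,0],[0,0,1,0],[0,0,0.8,0],[0,0,0.3,0],[0,0,0,0],[0,0,0,0]]]'|grep -E "pos|force"; python3 go.py 623.5,-57.5,71,174
```

```text
tcp_pos: [0.6266, -0.0581, 0.0844]
force: [0.3, 0.3, -0.1]
gripper_force: 27.9
now [626.6 -58.1  84.4] phi 174.0 tilt 0.1 q1,6 [-15. -99.] t 63.0 F [ 0.3  0.3 -0.1] gap 61.0 27.9
turn -0.01 then x,y,z [0.13 0.01 0.54]
```

```bash
python3 -m handwheel '[[[0.1,0,0.2,0],[0,0,0.15,0],[0,0,0,0]]]'|grep -E "pos|force"; python3 -m handwheel '[[[0,0,0.1,0],[0,0,0,0]]]'|grep -E "pos|force"; python3 go.py 623.5,-57.5,71,174
```

```text
tcp_pos: [0.6231, -0.0578, 0.0745]
force: [0.1, 0.4, -1.0]
gripper_force: 27.9
tcp_pos: [0.6234, -0.0579, 0.0721]
force: [-0.4, -0.7, -1.5]
gripper_force: 27.9
now [623.4 -57.9  72.1] phi 173.9 tilt 0.02 q1,6 [-16. -99.] t 63.7 F [-0.4 -0.7 -1.5] gap 61.3 27.9
turn -0.01 then x,y,z [-0.    0.02  0.04]
```

```bash
python3 -m handwheel '[[[0,0,0.04,0],[0,0,0,0]]]'|grep -E "force"; python3 -m handwheel '[[[0,0,0,0],[0,0,0,0],[0,0,0,0],[0,0,-0.3,0],[0,0,-0.7,0],[0,0,-1,0],[0,0,-1,0],[0,0,-1,0],[0,0,-1,0],[0,0,0,0]]]' 80|grep -E "force"; python3 go.py 535,150.5,182,174 535,150.5,20,174; python3 -c "
from rm import *
B=[(.6215,-.0575,.05),(.534,.152,0),(.366,.312,0)]
rams('side',B);rams('wrist',B)"
```

```text
force: [-1.5, 0.6, 2.4]
gripper_force: 28.2
force: [-0.1, -0.3, -0.4]
gripper_force: 0.0
now [625.3 -58.3 199.8] phi 174.0 tilt 0.4 q1,6 [-16. -99.] t 65.2 F [-0.1 -0.3 -0.4] gap 80.1 0.0
turn -0.01 then x,y,z [4.47 7.93 0.71]
turn -0.0 then x,y,z [0.   0.   6.48]
side (0.6215, -0.0575, 0.05) 117 circ [620.2 -56.2] 32.8 z [92. 97.]
side (0.534, 0.152, 0) 146 circ [535.2 152.2] 32.0 z [42. 47.]
side (0.366, 0.312, 0) 203 circ [367.2 310.6] 32.1 z [43. 47.]
wrist (0.6215, -0.0575, 0.05) 1409 circ [621.5 -56.5] 31.0 z [93. 95.]
wrist (0.534, 0.152, 0) 1961 circ [534.7 152. ] 31.6 z [43. 45.]
wrist (0.366, 0.312, 0) 0
```

Ramekin 2 stands on the step's midline. Next is ramekin 1.

```bash
python3 -m handwheel '[[[0.56,1,0,0],[0.56,1,0,0],[0.56,1,0,0],[0.56,1,0,0],[0.56,1,0,0],[0.56,1,0,0],[0.56,1,0,0],[0.56,0.95,0,0],[0,0,1,0],[0,0,1,0],[0,0,1,0],[0,0,0,0],[0,0,0,0]]]' 85 >/dev/null; python3 go.py 534.5,152,21,174
```

```text
now [532.6 152.2 121.5] phi 174.0 tilt 0.03 q1,6 [  4. -80.] t 66.9 F [-0.5 -0.2  1. ] gap 85.2 0.0
turn -0.0 then x,y,z [-0.08  0.    4.02]
```

```bash
python3 -m handwheel '[[[-0.08,0,1,0],[0,0,1,0],[0,0,1,0],[0,0,0.8,0],[0,0,0.2,0],[0,0,0,0],[0,0,0,0]]]'>/dev/null; python3 go.py 534.5,152,21,174; python3 -m handwheel '[[[0,0,0,0],[0,0,0,0],[0,0,0,0],[0,0,0,0],[0,0,0,0],[0,0,-0.5,0],[0,0,-1,0],[0,0,-1,0],[0,0,-1,0],[0,0,-1,0],[0,0,-1,0],[0,0,0,0],[0,0,0,0]]]' 0 25|grep -E "force|gap"; python3 go.py 632,42,150,174
```

```text
now [535.9 151.5  22.4] phi 173.9 tilt 0.12 q1,6 [  4. -80.] t 67.8 F [-0.5 -0.3 -0. ] gap 84.7 0.0
turn -0.01 then x,y,z [0.06 0.02 0.06]
force: [0.5, -0.3, -0.7]
finger_gap: 0.715
gripper_force: 27.8
now [534.3 151.3 158.3] phi 173.9 tilt 0.07 q1,6 [  4. -80.] t 69.4 F [ 0.5 -0.3 -0.7] gap 61.0 27.8
turn -0.01 then x,y,z [-4.34 -3.94  0.33]
```

```bash
python3 -m handwheel '[[[-0.88,-0.8,0,0],[-0.88,-0.8,0,0],[-0.88,-0.8,0,0],[-0.88,-0.8,0,0],[-0.8,-0.75,0.3,0],[0,0,0,0],[0,0,0,0],[0,0,0.8,0],[0,0,0.8,0],[0,0,0.6,0],[0,0,0.2,0],[0,0,0,0],[0,0,0,0]]]'|grep force; python3 go.py 633,42,72,174
```

```text
force: [0.5, -0.7, -0.2]
gripper_force: 27.9
now [632.6  41.8  92.1] phi 173.9 tilt 0.08 q1,6 [ -6. -90.] t 71.0 F [ 0.5 -0.7 -0.2] gap 61.0 27.9
turn -0.01 then x,y,z [-0.02  0.01  0.8 ]
```

```bash
python3 -m handwheel '[[[0,0,0.4,0],[0,0,0.25,0],[0,0,0.1,0],[0,0,0,0],[0,0,0.05,0],[0,0,0,0]]]'|grep -E "pos|force"; python3 -m handwheel '[[[0,0,0,0],[0,0,0,0],[0,0,0,0],[0,0,-0.3,0],[0,0,-0.7,0],[0,0,-1,0],[0,0,-1,0],[0,0,-1,0],[0,0,-1,0],[0,0,0,0],[0,0,0,0]]]' 80|grep -E "force"; python3 go.py 367,311,190,174 367,311,21,174; python3 -c "
from rm import *
B=[(.6215,-.0575,.05),(.632,.042,.05),(.366,.312,0)]
rams('side',B);rams('wrist',B)
from bd import *
board('side')"
```

```text
tcp_pos: [0.632, 0.0418, 0.0724]
force: [-2.0, -0.4, 4.8]
gripper_force: 28.4
force: [-0.4, 0.7, 0.7]
gripper_force: 0.0
now [631.5  41.8 196.2] phi 173.9 tilt 0.03 q1,6 [ -6. -90.] t 73.2 F [-0.4  0.7  0.7] gap 80.3 0.0
turn -0.01 then x,y,z [11.65  9.6   0.25]
turn -0.0 then x,y,z [0.   0.   6.76]
side (0.6215, -0.0575, 0.05) 118 circ [619.6 -56.6] 33.0 z [92. 98.]
side (0.632, 0.042, 0.05) 121 circ [631.8  43. ] 32.9 z [92. 97.]
side (0.366, 0.312, 0) 201 circ [366.8 311.2] 32.1 z [43. 47.]
wrist (0.6215, -0.0575, 0.05) 1687 circ [621.7 -56.1] 31.4 z [93. 95.]
wrist (0.632, 0.042, 0.05) 1440 circ [631.2  43.1] 31.0 z [93. 95.]
wrist (0.366, 0.312, 0) 0
side 1109 tilt 17.0 yaw 0.3 front face x at z0 40.0 y range [-81.  86.] top z 186.0
```

```bash
python3 -m handwheel '[[[0.97,0.8,0,0],[0.97,0.8,0,0],[0.97,0.8,0,0],[0.97,0.8,0,0],[0.97,0.8,0,0],[0.97,0.8,0,0],[0.97,0.8,0,0],[0.97,0.8,0,0],[0.97,0.8,0,0],[0.97,0.8,0,0],[0.97,0.8,0,0],[0.97,0.8,0,0],[0,0,0.5,0],[0,0,0,0],[0,0,0,0]]]' 85 >/dev/null; python3 go.py 367,311,21,174; python3 -c "
from rm import *
rams('wrist',[(.366,.312,0)])
K,T,_=cam('side');i,d=snapshot('side');P=pts(d,K,T)
rep('jar',i,P,(.4,.5,.27,.37,.09,.11))"
```

```text
now [368.7 310.5 183.4] phi 173.9 tilt 0.04 q1,6 [ 27. -57.] t 75.2 F [ 0.9 -1.  -0.2] gap 85.1 0.0
turn -0.02 then x,y,z [0.07 0.01 6.5 ]
wrist (0.366, 0.312, 0) 1073 circ [366.8 311.6] 31.0 z [43. 45.]
jar 189 z [ 91. 100. 102.] [447.0, 321.0] [50.0, 42.0] 61.9 axis 58.8 mean [444. 325.  99.]
```

```bash
python3 -m handwheel '[[[0.13,0.03,1,0],[0,0,1,0],[0,0,1,0],[0,0,1,0],[0,0,1,0],[0,0,0.8,0],[0,0,0.5,0],[0,0,0.2,0],[0,0,0,0],[0,0,0,0]]]'|grep force; python3 go.py 366,311.5,21,174; python3 -m handwheel '[[[0,0,0,0],[0,0,0,0],[0,0,0,0],[0,0,0,0],[0,0,0,0],[0,0,-0.5,0],[0,0,-1,0],[0,0,-1,0],[0,0,-1,0],[0,0,-1,0],[0,0,-1,0],[0,0,-1,0],[0,0,0,0],[0,0,0,0]]]' 0 25|grep -E "force|gap"; python3 go.py 642.5,141.5,160,174
```

```text
force: [-0.2, -0.4, 0.6]
gripper_force: 0.0
now [365.2 312.4  21.9] phi 173.9 tilt 0.07 q1,6 [ 27. -57.] t 76.5 F [-0.2 -0.4  0.6] gap 85.1 0.0
turn -0.01 then x,y,z [-0.03 -0.03  0.04]
force: [-0.6, -0.8, -0.2]
finger_gap: 0.722
gripper_force: 27.9
now [364.1 311.9 183.4] phi 173.9 tilt 0.06 q1,6 [ 27. -57.] t 78.3 F [-0.6 -0.8 -0.2] gap 61.6 27.9
turn -0.01 then x,y,z [-11.79  -5.61   0.94]
```

```bash
python3 -m handwheel '[[[-0.9,-0.43,0,0],[-0.9,-0.43,0,0],[-0.9,-0.43,0,0],[-0.9,-0.43,0,0],[-0.9,-0.43,0,0],[-0.9,-0.43,0,0],[-0.9,-0.43,0,0],[-0.9,-0.43,0,0],[-0.9,-0.43,0,0],[-0.9,-0.43,0,0],[-0.9,-0.43,0,0],[-0.9,-0.43,0,0],[-0.9,-0.43,0,0],[0,0,0.5,0],[0,0,1,0],[0,0,1,0],[0,0,0.7,0],[0,0,0.4,0],[0,0,0,0],[0,0,0,0]]]'|grep force; python3 go.py 640.5,141.5,72,174
```

```text
force: [-0.1, 0.7, -1.2]
gripper_force: 27.9
now [641.6 142.5  94.7] phi 173.9 tilt 0.1 q1,6 [  3. -81.] t 80.8 F [-0.1  0.7 -1.2] gap 61.7 27.9
turn -0.01 then x,y,z [ 0.04 -0.05  0.91]
```

```bash
python3 -m handwheel '[[[0.03,-0.03,0.4,0],[0,0,0.3,0],[0,0,0.15,0],[0,0,0,0],[0,0,0.05,0],[0,0,0,0]]]'|grep -E "pos|force"; python3 -m handwheel '[[[0,0,0,0],[0,0,0,0],[0,0,0,0],[0,0,-0.3,0],[0,0,-0.7,0],[0,0,-1,0],[0,0,-1,0],[0,0,-1,0],[0,0,-1,0],[0,0,-1,0],[0,0,-1,0],[0,0,-1,0],[0,0,0,0],[0,0,0,0]]]' 80|grep -E "force"; python3 -c "
from rm import *
B=[(.6215,-.0575,.05),(.632,.042,.05),(.6425,.1415,.05)]
rams('side',B);rams('wrist',B);rams('top',B)
from bd import *
board('side')
i,d=snapshot('top');K,T,_=cam('top');P=pts(d,K,T)
rep('panel',i,P,(.48,.62,-.5,-.24,.071,.0845))
rep('tin',i,P,(.28,.42,-.28,-.12,.08,.12));rep('jar',i,P,(.4,.5,.27,.37,.09,.11))
rep('mill',i,P,(.3,.42,.37,.5,.13,.16))
h=cv2.cvtColor(i,cv2.COLOR_RGB2HSV)
h=(h[...,0]>12)&(h[...,0]<28)&(h[...,2]>150)&inbox(P,.58,.73,-.47,-.33,.092,.107);print('coaster',P[h].mean(0))
i0,P0=load('top');h=cv2.cvtColor(i0,cv2.COLOR_RGB2HSV);h=(h[...,0]>12)&(h[...,0]<28)&(h[...,2]>150)&inbox(P0,.58,.73,-.47,-.33,.092,.107);print('coaster0',P0[h].mean(0))"
```

```text
tcp_pos: [0.6402, 0.1417, 0.0723]
force: [-1.7, -0.5, 4.6]
gripper_force: 28.3
force: [-0.3, 0.1, -0.3]
gripper_force: 0.0
side (0.6215, -0.0575, 0.05) 117 circ [618.8 -58.2] 34.7 z [92. 97.]
side (0.632, 0.042, 0.05) 123 circ [629.9  42.5] 32.1 z [92. 97.]
side (0.6425, 0.1415, 0.05) 133 circ [641.7 143.3] 32.5 z [93. 97.]
wrist (0.6215, -0.0575, 0.05) 1190 circ [620.7 -56.3] 31.5 z [93. 95.]
wrist (0.632, 0.042, 0.05) 969 circ [631.1  43.2] 31.2 z [93. 95.]
wrist (0.6425, 0.1415, 0.05) 840 circ [642.1 142.7] 30.9 z [93. 95.]
top (0.6215, -0.0575, 0.05) 81 circ [622.5 -57.9] 31.2 z [ 94. 100.]
top (0.632, 0.042, 0.05) 77 circ [631.5  41.7] 30.7 z [ 94. 102.]
top (0.6425, 0.1415, 0.05) 30 circ [630.7 151. ] 26.4 z [ 93. 101.]
side 1172 tilt 17.0 yaw 0.5 front face x at z0 40.3 y range [-81.  85.] top z 186.0
panel 247 z [72. 78. 83.] [576.0, -370.0] [251.0, 14.0] 83.9 axis 84.0 mean [ 575. -371.   78.]
tin 269 z [84. 91. 96.] [357.0, -185.0] [56.0, 58.0] 88.5 axis 142.9 mean [ 358. -186.   90.]
jar 195 z [ 95. 101. 107.] [454.0, 316.0] [49.0, 48.0] 88.4 axis 115.3 mean [453. 316. 101.]
mill 135 z [134. 144. 150.] [361.0, 429.0] [37.0, 39.0] 76.9 axis 130.8 mean [361. 428. 143.]
coaster [ 0.65194163 -0.39794246  0.09872962]
coaster0 [ 0.65102285 -0.39783625  0.09863348]
```

```bash
python3 -c "
from station import sign_off
print(sign_off())"
```

```text
the job is handed in; nothing more can be done
None
```

I handed the job in at about 83 s; `sign_off` gave no verdict. Both scoops lie flat in the drawer, pushed shut to its stop. The board leans about 17° on the wall with its foot in the gap, about 8 mm behind the step rather than touching it. The three ramekins present stand on the step's midline, and the jar, tin, coaster and mill are where they were.

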